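# Find the tired contact leaf and take its carrier out

## Robot

A 6-joint arm with a two-finger parallel gripper is mounted at the origin on a cart in front of the work surface, level with it; the furniture and walls round the work are solid. World frame = base frame: x ahead of the robot, y to its left, z up, the work surface at z = 0. Lengths are in m, angles in rad, forces in N, time in s.
With the tool pointing down it reaches from about 0.35 to 0.875 m from the base axis. Payload 15.5 kg.
Tool frame: the origin (TCP) lies midway between the tips of the shut fingers; the grasp point (between the pads) lies 19 mm behind it; z points along the fingers, x is the direction in which the jaws open and shut, and the axes are right-handed (so a half turn about z gives the same grasp; the last joint's range is limited). The gripper opens to 85 mm and grips with 20 to 120 N. Pads are 22 mm wide; open, the fingers measure 114 mm over their backs; the gripper's body (76 mm by 85 mm) begins 54 mm behind the grasp point. The pads swing forward as they close: fully open they stand 13 mm farther back than shut.
Start: joints at [-1.401, 0.494, 1.345, -0, 1.302, -0.096], TCP at [0.164, -0.603, 0.231] pointing down, gripper open.
Joint ranges: [-2.91, 2.91], [-0.82, 2.16], [0.22, 2.67], [-1.22, 4.37], [0.12, 2.79], [-3.08, 3.08]. Speed limits (rad/s): [1.89, 1.89, 2.57, 3.01, 3.01, 3.01].

## Interface

Orientations are given as [roll, pitch, yaw] about the fixed x, y, z axes, in that order (R = Rz(yaw) Ry(pitch) Rx(roll)).
In Python, from bench import ctrl gives the robot as it stands.
- The arm moves only by the tool arm_command, never from a script. Its argument "increments" is a list of rows, each an object with "claw": the closure, from 0 (fully open) to 1 (shut); "slide": the shift along the world's x, y, z in cm, a list of three; "twist": the turn, a rotation vector about the world's x, y, z in rad, a list of three. In form: [{"claw": claw, "slide": [dx, dy, dz], "twist": [ax, ay, az]}, ...]. A call has exactly 5 rows; each row is the pose to reach, as a shift and turn from the pose measured when the call began; what a row does not reach only later rows make up. A row lasts 1/8 s, in which the tool goes at most 62.5 mm and 10.7 degrees, less where a joint would pass 70% of its speed; a pose out of reach is approached as far as the arm can. A call with a gripper value outside its range is refused whole. The fingers move at their own pace and stop on an object; "newtons" is the grip in N (left out, the last holds). Time passes only in rows, so rows that repeat a pose let the fingers close, or fill a call up. It gives the time, the measured TCP pose, the force and the opening at its end, in the units of the state.
- ctrl.get_obs(): the state, without advancing time (a new reading comes with each control period).
- ctrl.snapshot(name): name is "scene" or "top" or "wrist"; returns a dict with "color" (420x560x3 uint8, red, green, blue), "range_z" (420x560 float32, m along the optical axis (not along the pixel's ray), 0 where there is no reading), "K" (3x3 intrinsics, pixels), "R" (3x3) and "t" (3): a world point X has camera coordinates R X + t; the wrist camera has in their place "T_tool_cam" (4x4, takes a point from camera to tool coordinates, whose origin is the TCP and whose axes are the tool frame's). Camera axes: x right, y down, z forward; pixel columns grow to the right and rows downward; lengths in m; the calibration is good to about 2 mm. The wrist camera is an equidistant fisheye: a pixel r from the principal point sees the ray r / f radians off the axis. A picture is of the moment at which its call begins: read the wrist's pose just before it.
- ctrl.sign_off(): hands the job in, once; it reports no verdict.
Trained networks look in a picture, given as the dict that the camera call returned (one of the last four; its "shot" number tells which), for a name from the list of things; names that differ only in an ending like _2 or _b are one class to them, and where a whole thing is asked for, a point or a joint stands for the part that bears it (a point fixed in the world has none). Each returns a list of dicts, best first, with "conf" (0 to 1); they miss things now and then, are a little off and sometimes report something else, mostly with a low value. They report only what shows in the picture. A call takes as long as a camera call. They do not tell look-alikes from the thing itself.
- ctrl.outline_of(picture, target): "pixels" (420x560 bool, what is visible of it) and "rect" ([left, top, right, bottom] in pixels, round what is visible of it).
The state is a dict: "clock": time; "joints": joint angles; "qvel": joint speeds; "joint_torque": joint torques, N m; "ee_pos": TCP position; "eef_rot": TCP orientation; "force": force on the tool from outside, world axes, zero at the start; "ft_torque": the same for the moment, N m; "width": finger opening in m.
Only numpy, scipy, OpenCV 4.12 (cv2) and the standard library are available. Lean on these libraries where they do the work, as an engineer would, in place of code of your own. Each camera call takes 0.05 s, during which the arm holds its last target.

## Task

Three spring contact carriers stand in the checking stand, and the leaf of one has gone tired: it takes less than half the force of the others. Working from the one nearest the robot to the farthest, press the free tip of each leaf gently down until it rests on its stop, hold it there for a moment and note how stiff it was, then let it up. Lift the carrier with the tired leaf out of the stand and set it down upright in the black tray just beyond the stand; leave the other two seated and the things around undisturbed.

Things in the scene. Friction and masses are not known exactly. Their poses are not given: they have to be found in the camera images.
- stand: three-bay checking stand: a flat milled aluminium block, 110 (its x) x 175 (its y) x 14 mm high, fixed, on levelling feet that hold its underside 4 to 12 mm above the bench; origin at the centre of the underside, z up. Three pockets 83 (x) x 23 (y) mm, 8 mm deep, centres at y = +56 (nearest the robot), 0 and -56 mm; a carrier stands loose in each, its underside 6 mm above the origin, its leaf's free tip to the right and its clamp to the left as seen from the robot.
- carrier_a: one of three spring contact carriers that look the same and change places from start to start; which has the tired leaf cannot be seen (its tip hangs just 0.2 mm lower). Origin under the centre of its base, z up. Black base 80 (x) x 20 (y) x 12 mm high; at x = 17 to 40 mm stands the clamp, 20 mm wide (y), 40 mm high, with 3 mm screw heads on top: lift it by that, gripping along y. About 0.15 kg.
- leaf_a: brass leaf spring of carrier_a, 12 mm wide, clamped at its root (origin: carrier x = 16, z = 26 mm) and rising 0.2 rad to its free tip at carrier -x, over a steel stop screw. Tip force grows evenly from 0: 8 to 10 N as a sound leaf meets the stop, 3 to 4 N for the tired one; then it climbs at least five times as fast. Over 20 N spoils a leaf.
- tip_a (a point): top of the rounded steel contact rivet (9 mm wide) on the free tip of carrier_a's leaf; moves with the leaf. Free, it is 41 mm above the carrier's underside at carrier x = -32 mm; pressed onto its stop (8 to 12 mm down, as the stop screw of each is set) it is 29 to 33 mm up at x = -34 mm.
- carrier_b: one of three spring contact carriers that look the same and change places from start to start; which has the tired leaf cannot be seen (its tip hangs just 0.2 mm lower). Origin under the centre of its base, z up. Black base 80 (x) x 20 (y) x 12 mm high; at x = 17 to 40 mm stands the clamp, 20 mm wide (y), 40 mm high, with 3 mm screw heads on top: lift it by that, gripping along y. About 0.15 kg.
- leaf_b: brass leaf spring of carrier_b, 12 mm wide, clamped at its root (origin: carrier x = 16, z = 26 mm) and rising 0.2 rad to its free tip at carrier -x, over a steel stop screw. Tip force grows evenly from 0: 8 to 10 N as a sound leaf meets the stop, 3 to 4 N for the tired one; then it climbs at least five times as fast. Over 20 N spoils a leaf.
- tip_b (a point): top of the rounded steel contact rivet (9 mm wide) on the free tip of carrier_b's leaf; moves with the leaf. Free, it is 41 mm above the carrier's underside at carrier x = -32 mm; pressed onto its stop (8 to 12 mm down, as the stop screw of each is set) it is 29 to 33 mm up at x = -34 mm.
- carrier_c: one of three spring contact carriers that look the same and change places from start to start; which has the tired leaf cannot be seen (its tip hangs just 0.2 mm lower). Origin under the centre of its base, z up. Black base 80 (x) x 20 (y) x 12 mm high; at x = 17 to 40 mm stands the clamp, 20 mm wide (y), 40 mm high, with 3 mm screw heads on top: lift it by that, gripping along y. About 0.15 kg.
- leaf_c: brass leaf spring of carrier_c, 12 mm wide, clamped at its root (origin: carrier x = 16, z = 26 mm) and rising 0.2 rad to its free tip at carrier -x, over a steel stop screw. Tip force grows evenly from 0: 8 to 10 N as a sound leaf meets the stop, 3 to 4 N for the tired one; then it climbs at least five times as fast. Over 20 N spoils a leaf.
- tip_c (a point): top of the rounded steel contact rivet (9 mm wide) on the free tip of carrier_c's leaf; moves with the leaf. Free, it is 41 mm above the carrier's underside at carrier x = -32 mm; pressed onto its stop (8 to 12 mm down, as the stop screw of each is set) it is 29 to 33 mm up at x = -34 mm.
- tray: long black open plastic parts tray, the nearer of two, just beyond the stand, with a few component leads in it, loose on the bench: inside 66 (x) x 106 (y) mm, walls 18 mm high and 2 mm thick, floor 2 mm; origin under its centre, z up
- loupe: bystander: small folding loupe lying on the bench, 30 x 57 x 15 mm, origin under its centre
- pin_gauge: bystander: steel pin gauge lying on the bench, 11 x 106 x 11 mm, origin under its centre
- gauge_block: bystander: ground steel step block, 23 x 48 x 30 mm, origin under its centre
Not all that is in view belongs to the job. What is shaped like the carrier_b but orange is not meant.

How it is judged:
On the way, in this order (a step that is already met when the one before it is completed fails the run):
1. the nearest carrier's leaf is pressed onto its stop and held there, its carrier seated in the stand (((y of carrier_a in the frame of stand between 0.028 and 0.084 m and z of carrier_a in the frame of stand below 0.01 m and z of tip_a in the frame of carrier_a below 0.0334 m) or (y of carrier_b in the frame of stand between 0.028 and 0.084 m and z of carrier_b in the frame of stand below 0.01 m and z of tip_b in the frame of carrier_b below 0.0314 m) or (y of carrier_c in the frame of stand between 0.028 and 0.084 m and z of carrier_c in the frame of stand below 0.01 m and z of tip_c in the frame of carrier_c below 0.0294 m))), for 0.2 s.
2. then the middle one, likewise (((y of carrier_a in the frame of stand between -0.028 and 0.028 m and z of carrier_a in the frame of stand below 0.01 m and z of tip_a in the frame of carrier_a below 0.0334 m) or (y of carrier_b in the frame of stand between -0.028 and 0.028 m and z of carrier_b in the frame of stand below 0.01 m and z of tip_b in the frame of carrier_b below 0.0314 m) or (y of carrier_c in the frame of stand between -0.028 and 0.028 m and z of carrier_c in the frame of stand below 0.01 m and z of tip_c in the frame of carrier_c below 0.0294 m))), for 0.2 s.
3. then the farthest one, likewise (((y of carrier_a in the frame of stand between -0.084 and -0.028 m and z of carrier_a in the frame of stand below 0.01 m and z of tip_a in the frame of carrier_a below 0.0334 m) or (y of carrier_b in the frame of stand between -0.084 and -0.028 m and z of carrier_b in the frame of stand below 0.01 m and z of tip_b in the frame of carrier_b below 0.0314 m) or (y of carrier_c in the frame of stand between -0.084 and -0.028 m and z of carrier_c in the frame of stand below 0.01 m and z of tip_c in the frame of carrier_c below 0.0294 m))), for 0.2 s.
At the end, for the whole second after the job is handed in: the carrier with the tired leaf stands base down on the floor of the black tray, inside its walls (within 9 degrees of upright), let go and at rest; the other two are seated upright in their own pockets, within 6 mm of where they started (((z of tip_a in the frame of carrier_a below 0.04066 m and x of carrier_a in the frame of tray between -0.033 and 0.033 m and y of carrier_a in the frame of tray between -0.053 and 0.053 m and z of carrier_a in the frame of tray below 0.008 m and angle between carrier_a's own z axis and vertical below 0.15 rad and linear speed of carrier_a below 0.01 m/s) or (z of tip_a in the frame of carrier_a above 0.04066 m and distance of carrier_a from where it was at the start of the episode below 0.006 m and angle between carrier_a's own z axis and vertical below 0.06 rad)) and ((z of tip_b in the frame of carrier_b below 0.04066 m and x of carrier_b in the frame of tray between -0.033 and 0.033 m and y of carrier_b in the frame of tray between -0.053 and 0.053 m and z of carrier_b in the frame of tray below 0.008 m and angle between carrier_b's own z axis and vertical below 0.15 rad and linear speed of carrier_b below 0.01 m/s) or (z of tip_b in the frame of carrier_b above 0.04066 m and distance of carrier_b from where it was at the start of the episode below 0.006 m and angle between carrier_b's own z axis and vertical below 0.06 rad)) and ((z of tip_c in the frame of carrier_c below 0.04066 m and x of carrier_c in the frame of tray between -0.033 and 0.033 m and y of carrier_c in the frame of tray between -0.053 and 0.053 m and z of carrier_c in the frame of tray below 0.008 m and angle between carrier_c's own z axis and vertical below 0.15 rad and linear speed of carrier_c below 0.01 m/s) or (z of tip_c in the frame of carrier_c above 0.04066 m and distance of carrier_c from where it was at the start of the episode below 0.006 m and angle between carrier_c's own z axis and vertical below 0.06 rad))); the robot touches nothing.
It fails at once if a leaf is loaded with more than 20 N (contact force between any of leaf_a, leaf_b, leaf_c and anything else above 20 N).
It fails at once if a bystander (loupe, pin gauge, step block) is moved more than 15 mm (distance of any of loupe, pin_gauge, gauge_block from where it was at the start of the episode above 0.015 m).
It fails at once if the tray is pushed more than 30 mm (distance of tray from where it was at the start of the episode above 0.03 m).
It also fails if it takes over 72 s, if anything falls off the work surface, if the arm or the gripper's body presses on something with over 40 N, if the wrist force passes 120 N, or if a joint passes its speed limit or range.

## Working session

There is one attempt and no reset: what is moved stays moved. The work goes in short steps, Python scripts to look and compute and a tool call to move; the robot and the scene stay as the last step left them, time stands still between calls to the robot, and variables do not carry over. Pictures are saved under pics/ and viewed, and the job is handed in when it is done.

Besides the shell and the picture viewer there is one more tool, called after ">>>" as name([rows], argument=value, ...), one row to a line, values as JSON. arm_command: Moves the arm, as the interface text tells. Its arguments: {"type":"object","properties":{"increments":{"type":"array","items":{"type":"object","properties":{"claw":{"type":"number"},"slide":{"type":"array","items":{"type":"number"}},"twist":{"type":"array","items":{"type":"number"}}}}},"newtons":{"type":"number"}},"required":["increments"]}

```bash
ls; mkdir -p pics; python3 - <<'E'
from bench import ctrl
import cv2,pickle
o=ctrl.get_obs();print({k:o[k] for k in('clock','ee_pos','eef_rot','force','width')})
for n in('scene','top'):
    s=ctrl.snapshot(n);pickle.dump(s,open(n+'.pkl','wb'));cv2.imwrite(f'pics/{n}1.png',s['color'][:,:,::-1]);print(n,s['K'].tolist(),s['R'].tolist(),s['t'].tolist())
E
```

```text
pics
{'clock': 0.0, 'ee_pos': array([ 0.16348738, -0.60286228,  0.2306929 ]), 'eef_rot': array([-3.14147654e+00,  1.20729747e-03, -1.30604597e+00]), 'force': array([ 0.48248686,  0.96689555, -0.22013075]), 'width': 0.08524354128018456}
scene [[478.1197795925617, 0.0, 278.38101220679175], [0.0, 478.1197795925617, 207.29357922261607], [0.0, 0.0, 1.0]] [[-0.8905105472972876, -0.4547813890457388, 0.012839522184016804], [-0.2088760119159126, 0.3836047468821183, -0.8995655672687841], [0.4041803765627286, -0.8037544938270234, -0.4365969959292856]] [0.46999482595400915, 0.19432030456636873, 0.625691735531498]
top [[485.07408133710635, 0.0, 281.01487226521107], [0.0, 485.07408133710635, 209.40792602986082], [0.0, 0.0, 1.0]] [[0.02578249736071479, -0.9995116786007168, 0.017654097842202964], [-0.9811049765500106, -0.028687237320921086, -0.1913375744690413], [0.19175058753142718, -0.012387362740732539, -0.9813655106155311]] [-0.08739183646708999, 0.5421638961432814, 0.8171990205114287]
```

View pics/scene1.png

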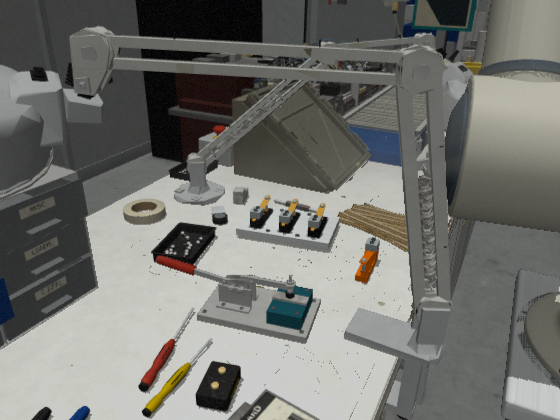

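View pics/top1.png

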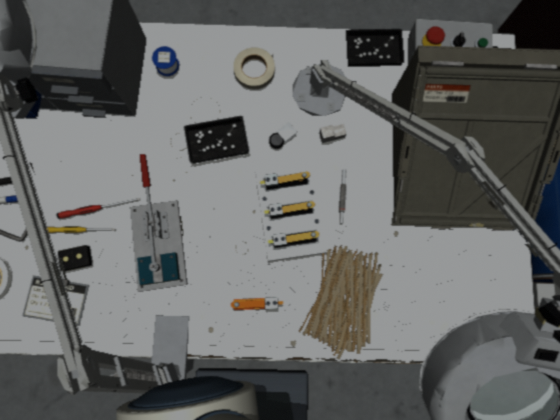

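The scene view looks back towards the robot. In the top view, the three carriers are in the stand around (287,180), (291,209) and (295,239). The orange decoy is at (257,303), the near tray at (217,140) and the far tray at (375,47). Next I'll measure.

```bash
cat > h.py <<'E'
import numpy as np,cv2,pickle
def cloud(s):
    z=s['range_z'];K=s['K'];v,u=np.mgrid[0:z.shape[0],0:z.shape[1]]
    P=np.stack([(u-K[0,2])/K[0,0]*z,(v-K[1,2])/K[1,1]*z,z],-1)
    W=(P-s['t'])@s['R'];W[z<=0]=np.nan
    return W
def proj(s,X):
    c=np.asarray(X)@s['R'].T+s['t'];p=c@s['K'].T;return p[...,:2]/p[...,2:]
E
python3 - <<'E'
from bench import ctrl
from h import *
s=ctrl.snapshot('top');pickle.dump(s,open('top.pkl','wb'))
W=cloud(s)
for n in('stand','carrier_a','leaf_a','tip_a','tray','loupe','pin_gauge','gauge_block'):
    for d in ctrl.outline_of(s,n):
        m=d['pixels'];p=W[m];p=p[~np.isnan(p[:,0])]
        print(n,round(d['conf'],2),np.round(d['rect']),m.sum(),np.round(np.median(p,0),3),np.round(p.min(0),3),np.round(p.max(0),3))
im=s['color'][110:330,180:400,::-1];cv2.imwrite('pics/crop1.png',cv2.resize(im,None,fx=2.7,fy=2.7,interpolation=cv2.INTER_CUBIC))
E
```

```text
stand 0.87 [258. 165. 324. 263.] 3737 [ 0.54  -0.092  0.018] [ 0.456 -0.158 -0.005] [ 0.643 -0.023  0.05 ]
stand 0.62 [265. 201. 312. 219.] 621 [ 0.548 -0.09   0.04 ] [ 0.534 -0.137  0.009] [ 0.569 -0.044  0.056]
carrier_a 0.97 [261. 172. 307. 194.] 602 [ 0.603 -0.078  0.04 ] [ 0.589 -0.126  0.009] [ 0.624 -0.034  0.057]
carrier_a 0.86 [264. 203. 314. 219.] 591 [ 0.548 -0.088  0.041] [ 0.534 -0.134  0.009] [ 0.569 -0.044  0.056]
carrier_a 0.85 [270. 232. 318. 250.] 530 [ 0.494 -0.096  0.043] [ 0.48  -0.14   0.011] [ 0.51  -0.054  0.057]
carrier_a 0.61 [230. 298. 281. 310.] 528 [ 0.378 -0.034  0.032] [ 0.367 -0.079 -0.002] [0.39  0.011 0.044]
leaf_a 0.76 [281. 200. 315. 214.] 195 [ 0.552 -0.102  0.043] [ 0.542 -0.132  0.022] [ 0.561 -0.076  0.053]
leaf_a 0.68 [279. 172. 311. 181.] 193 [ 0.608 -0.093  0.042] [ 0.599 -0.122  0.016] [ 0.622 -0.066  0.054]
leaf_a 0.66 [286. 232. 319. 240.] 216 [ 0.499 -0.115  0.043] [ 0.489 -0.142  0.021] [ 0.512 -0.085  0.053]
leaf_a 0.66 [230. 302. 266. 306.] 177 [ 0.377 -0.022  0.032] [ 0.372 -0.047  0.023] [0.384 0.009 0.044]
tip_a 0.78 [279. 201. 313. 212.] 223 [ 0.552 -0.103  0.043] [ 0.542 -0.132  0.014] [ 0.567 -0.074  0.053]
tip_a 0.58 [232. 301. 265. 306.] 198 [ 0.377 -0.02   0.032] [ 0.371 -0.047  0.023] [0.384 0.009 0.044]
tip_a 0.56 [281. 175. 306. 183.] 185 [ 0.608 -0.09   0.042] [ 0.599 -0.12   0.016] [ 0.618 -0.066  0.054]
tip_a 0.54 [283. 232. 318. 245.] 205 [ 0.499 -0.111  0.043] [ 0.488 -0.14   0.021] [ 0.51  -0.083  0.053]
tray 0.64 [186. 117. 249. 167.] 2369 [0.69  0.056 0.002] [ 0.637 -0.009 -0.004] [0.734 0.12  0.023]
loupe 0.62 [273. 124. 296. 148.] 411 [ 0.697 -0.071  0.013] [ 0.674 -0.099 -0.003] [ 0.722 -0.046  0.019]
pin_gauge 0.6 [337. 168. 347. 221.] 278 [ 0.58  -0.19   0.008] [ 0.535 -0.198 -0.004] [ 0.634 -0.183  0.013]
gauge_block 0.78 [320. 124. 351. 143.] 365 [ 0.703 -0.168  0.021] [ 0.69  -0.195 -0.005] [ 0.73  -0.145  0.034]
```

View pics/crop1.png

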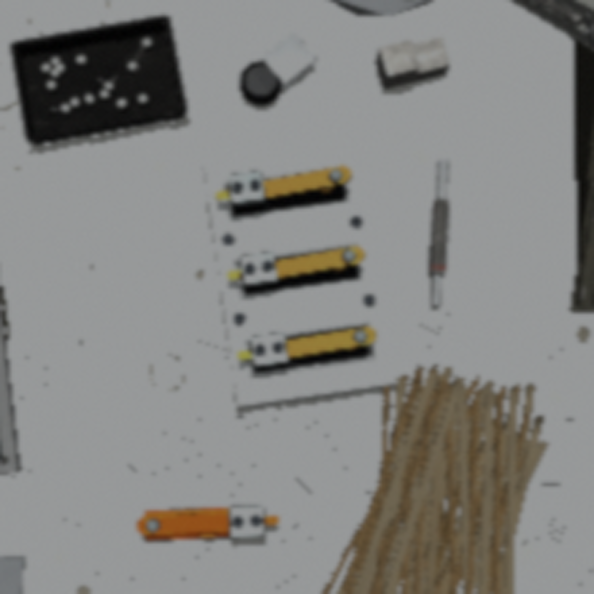

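```bash
python3 - <<'E'
from h import *
t=pickle.load(open('top.pkl','rb'));sc=pickle.load(open('scene.pkl','rb'))
P=np.concatenate([cloud(t).reshape(-1,3),cloud(sc).reshape(-1,3)]);P=P[~np.isnan(P[:,0])]
print("rows x .1..1.0 ; cols y .5..-.8 ; max height cm (all / )")
ys=np.arange(.5,-.85,-.05);print('     ',' '.join('%4d'%round(y*100) for y in ys))
for x in np.arange(0.1,1.0,.05):
    r=[]
    for y in ys:
        q=P[(abs(P[:,0]-x)<.025)&(abs(P[:,1]-y)<.025)]
        r.append('%4d'%round(q[:,2].max()*100) if len(q) else '   .')
    print('%.2f'%x,' '.join(r))
W=cloud(t)
# stand top plane
st=W[(W[...,0]>.45)&(W[...,0]<.65)&(W[...,1]<-.0)&(W[...,1]>-.17)]
h=np.histogram(st[:,2],np.arange(-.01,.07,.002));print([(round(a,3),int(n)) for a,n in zip(h[1],h[0])])
# tray pts: walls top
for name,bx in(('orange',0),):pass
E
```

```text
rows x .1..1.0 ; cols y .5..-.8 ; max height cm (all / )
        50   45   40   35   30   25   20   15   10    5    0   -5  -10  -15  -20  -25  -30  -35  -40  -45  -50  -55  -60  -65  -70  -75  -80
0.10  -80  -79  -79  -80    .    .    .    0    1    2    2    2    1    0  -69  -79  -79  -79  -79  -79  -79  -79  -80  -79  -79  -79  -79
0.15  -79  -79    .  -80    .    .  -79    0   33   35    1    1    0    0  -69  -79  -79  -79  -79  -79  -79  -79  -79  -79  -79  -80  -79
0.20    .    .  -79  -79    .    .  -79   26   33   38   42  -79  -79  -79  -79  -79   19   18  -79  -79  -79  -79  -79  -79  -79  -80  -79
0.25    .    .    .    .    .    .    .   32   34   37   42   42    .    .    .    .   23   23   22   22  -79  -80  -79  -79  -79  -79  -80
0.30    .    0    0    0    0    0    0   38   37   31   31   29    1    2    2    2   24   26   29   28  -30  -79  -14  -16  -18  -20  -23
0.35    .    0    0    1    1    0   38   38    2    0    4    4    2    2    2    2   24   26   32   29  -59    .    .  -80    .    .    .
0.40    .    2    2    1    1    0   39   38    4    0    4   
[... 1899 characters left out ...]
np.float64(0.012), 72), (np.float64(0.014), 316), (np.float64(0.016), 1177), (np.float64(0.018), 1673), (np.float64(0.02), 692), (np.float64(0.022), 239), (np.float64(0.024), 66), (np.float64(0.026), 12), (np.float64(0.028), 11), (np.float64(0.03), 5), (np.float64(0.032), 13), (np.float64(0.034), 32), (np.float64(0.036), 80), (np.float64(0.038), 115), (np.float64(0.04), 120), (np.float64(0.042), 106), (np.float64(0.044), 115), (np.float64(0.046), 92), (np.float64(0.048), 154), (np.float64(0.05), 222), (np.float64(0.052), 104), (np.float64(0.054), 21), (np.float64(0.056), 3), (np.float64(0.058), 0), (np.float64(0.06), 0), (np.float64(0.062), 0), (np.float64(0.064), 0), (np.float64(0.066), 0)]
```

```bash
python3 - <<'E'
from h import *
t=pickle.load(open('top.pkl','rb'));sc=pickle.load(open('scene.pkl','rb'))
W=cloud(t);im=cv2.resize(t['color'][:,:,::-1],(800,600),interpolation=cv2.INTER_CUBIC);k=800/560
def lab(im,W):
  for v in range(12,420,28):
    for u in range(12,560,36):
        h=W[v,u,2]
        if np.isfinite(h) and h>.06: cv2.putText(im,'%d'%round(h*100),(int(u*k)-6,int(v*k)+4),0,.38,(0,0,255),1)
lab(im,W);cv2.imwrite('pics/toph.png',im)
W=cloud(sc);im=cv2.resize(sc['color'][:,:,::-1],(800,600),interpolation=cv2.INTER_CUBIC)
for v in range(12,420,20):
    for u in range(12,560,44):
        p=W[v,u]
        if np.isfinite(p[2]) and p[2]>.06 and p[0]<1: cv2.putText(im,'%d,%d,%d'%tuple(np.round(p*100)),(int(u*k)-20,int(v*k)+4),0,.3,(0,0,255),1)
cv2.imwrite('pics/sch.png',im)
E
```

```text
(no output)
```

View pics/toph.png

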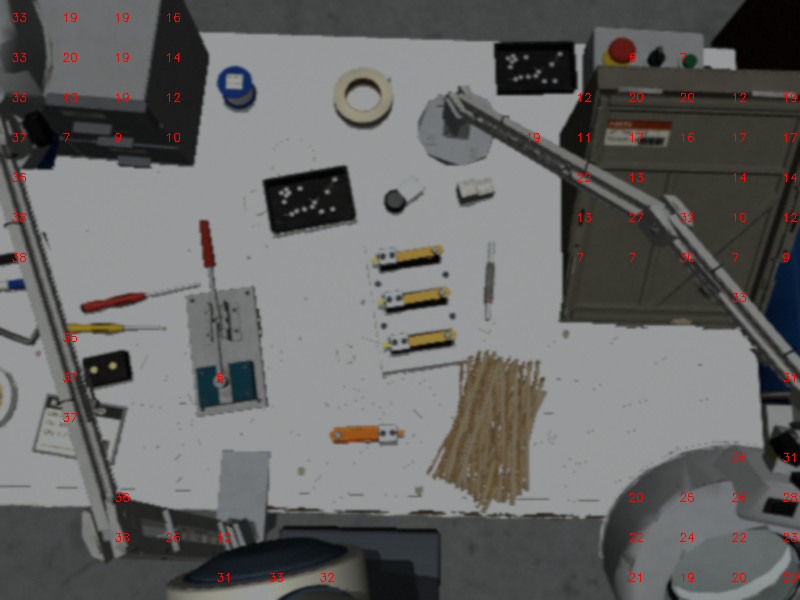

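View pics/sch.png

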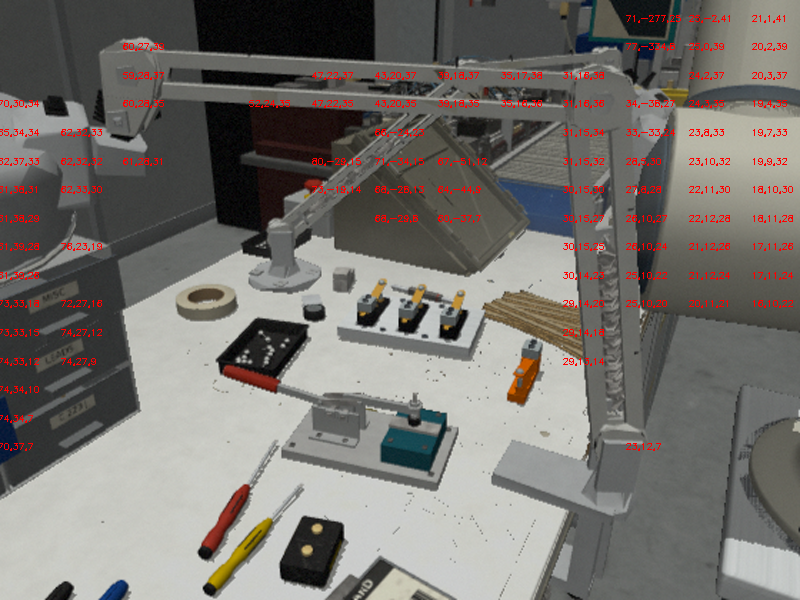

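```bash
python3 - <<'E'
from h import *
t=pickle.load(open('top.pkl','rb'));sc=pickle.load(open('scene.pkl','rb'))
P=np.concatenate([cloud(t).reshape(-1,3),cloud(sc).reshape(-1,3)]);P=P[~np.isnan(P[:,0])]
a=P[(P[:,2]>.06)&(P[:,0]>.4)&(P[:,0]<.85)&(P[:,1]<-.1)&(P[:,1]>-.5)]
# arm: points near vertical-plane line between (.8,-.14)-(.42,-.42)
for x in np.arange(.4,.85,.03):
    q=a[(abs(a[:,0]-x)<.015)]
    # only nearest in +y side
    q=q[q[:,1]>q[:,1].max()-.06] if len(q) else q
    if len(q):print('%.2f'%x,len(q),'y',np.round([q[:,1].min(),q[:,1].max()],3),'z',np.round([q[:,2].min(),q[:,2].max()],3))
# base disc
b=P[(P[:,0]>.66)&(P[:,0]<.85)&(P[:,1]<-.05)&(P[:,1]>-.25)&(P[:,2]>.025)]
print(b.min(0),b.max(0))
sh=P[(P[:,0]<.42)&(P[:,1]<-.2)&(P[:,2]>.06)];print('shade',sh.min(0),sh.max(0))
# stand fit
W=cloud(t);m=(W[...,2]>.012)&(W[...,2]<.026)&(W[...,0]>.44)&(W[...,0]<.66)&(W[...,1]<.01)&(W[...,1]>-.17)
m=cv2.morphologyEx(m.astype('u1'),cv2.MORPH_OPEN,np.ones((2,2)))>0
p=W[m][:,:2].astype('f4');r=cv2.minAreaRect(p*1000);print('stand rect',r,len(p))
# rectangle of carriers+stand combined
m=(W[...,2]>.012)&(W[...,0]>.44)&(W[...,0]<.66)&(W[...,1]<.01)&(W[...,1]>-.17)
m=cv2.morphologyEx(m.astype('u1'),cv2.MORPH_OPEN,np.ones((3,3)))>0
print(cv2.minAreaRect(W[m][:,:2].astype('f4')*1000))
# tray dark
hsv=t['color'].astype(int).max(2);m=(hsv<75)&(W[...,0]>.6)&(W[...,0]<.78)&(W[...,1]<.14)&(W[...,1]>-.03)
m=cv2.morphologyEx(m.astype('u1'),cv2.MORPH_CLOSE,np.ones((7,7)));m=cv2.morphologyEx(m,cv2.MORPH_OPEN,np.ones((5,5)))
c=max(cv2.findContours(m,0,2)[0],key=cv2.contourArea);rr=cv2.minAreaRect(c);print('tray px',rr,cv2.boxPoints(rr).tolist())
q=W[m>0];print(np.nanmedian(q,0));top=q[q[:,2]>.013];print(len(top),cv2.minAreaRect(top[:,:2].astype('f4')*1000))
E
```

```text
0.40 166 y [-0.444 -0.408] z [0.295 0.338]
0.43 428 y [-0.441 -0.396] z [0.296 0.338]
0.46 785 y [-0.406 -0.375] z [0.292 0.339]
0.49 704 y [-0.386 -0.354] z [0.29  0.329]
0.52 750 y [-0.364 -0.324] z [0.287 0.33 ]
0.55 789 y [-0.338 -0.278] z [0.06  0.324]
0.58 1227 y [-0.33  -0.275] z [0.06  0.325]
0.61 1513 y [-0.324 -0.264] z [0.06  0.318]
0.64 1358 y [-0.298 -0.238] z [0.06  0.274]
0.67 929 y [-0.278 -0.218] z [0.122 0.245]
0.70 741 y [-0.234 -0.194] z [0.136 0.214]
0.73 704 y [-0.21  -0.173] z [0.105 0.183]
0.76 634 y [-0.19  -0.151] z [0.074 0.157]
0.79 790 y [-0.166 -0.119] z [0.06  0.122]
0.82 130 y [-0.159 -0.12 ] z [0.062 0.098]
[ 0.66001379 -0.24994161  0.02503244] [ 0.82328695 -0.119139    0.23872033]
shade [ 0.21899877 -1.36413895  0.12179656] [ 0.4197698  -0.28749707  0.33786895]
stand rect ((533.8544921875, -99.42436218261719), (211.11349487304688, 112.56627655029297), 11.892913818359375) 4201
((534.768310546875, -94.13919067382812), (208.65977478027344, 112.2957763671875), 10.288005828857422)
tray px ((216.17620849609375, 139.49832153320312), (39.04376983642578, 60.07179260253906), 79.99201965332031) [[183.20472717285156, 125.49329376220703], [242.36244201660156, 115.0536880493164], [249.14768981933594, 153.50335693359375], [189.98997497558594, 163.94296264648438]]
[0.68962376 0.05668206 0.00192538]
440 ((686.1233520507812, 55.34876251220703), (76.99107360839844, 114.52674865722656), 12.898909568786621)
```

```bash
cat >> h.py <<'E'
def onz(s,uv,z):
    d=np.linalg.inv(s['K'])@np.array([uv[0],uv[1],1.]);d=s['R'].T@d;c=-s['R'].T@s['t']
    return c+d*(z-c[2])/d[2]
E
python3 - <<'E'
from h import *
t=pickle.load(open('top.pkl','rb'))
f=lambda x,y,z:onz(t,(180+(x+.5)/2.7-.5,110+(y+.5)/2.7-.5),z)
R=[f(*p,.052) for p in((361,335),(353,256),(336,176))]
S=[f(*p,.0545) for p in((269,348.5),(258,267),(246,185.5))]
for r,s in zip(R,S):
    d=s-r;print(np.round(r,4),np.round(s,4),'len',np.hypot(*d[:2]).round(4),'yaw carrier x',np.arctan2(d[1],d[0]).round(3))
for q in((S[0]-S[2]),(R[0]-R[2])):print(np.arctan2(q[1],q[0])-np.pi/2,np.linalg.norm(q))
im=t['color'][160:260,245:345,::-1];cv2.imwrite('pics/c2.png',cv2.resize(im,None,fx=6,fy=6,interpolation=cv2.INTER_CUBIC))
E
```

```text
[ 0.5021 -0.1313  0.052 ] [ 0.4911 -0.0708  0.0545] len 0.0615 yaw carrier x 1.751
[ 0.5551 -0.1252  0.052 ] [ 0.5453 -0.0621  0.0545] len 0.0639 yaw carrier x 1.725
[ 0.61  -0.113  0.052] [ 0.6008 -0.0524  0.0545] len 0.0612 yaw carrier x 1.72
-4.5466595292540095 0.11128065624923147
-4.544258793869037 0.10941198468183616
```

View pics/c2.png

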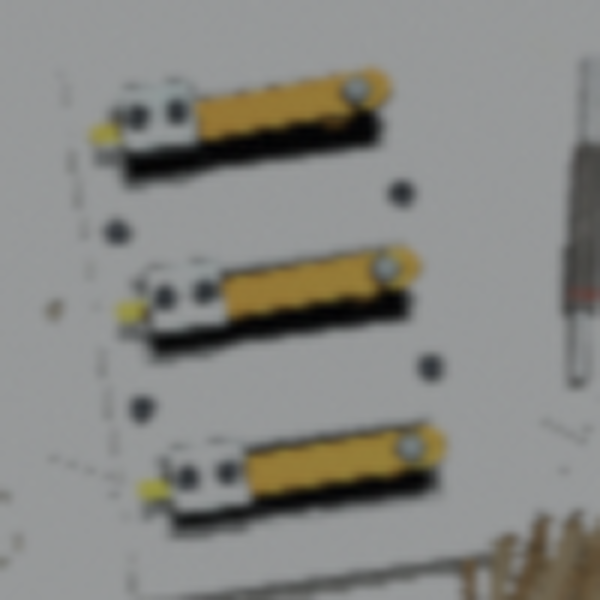

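>>> arm_command([
  {"claw":1,"slide":[0,0,5],"twist":[0,0,0]},
  {"claw":1,"slide":[0,0,10],"twist":[0,0,0]},
  {"claw":1,"slide":[0,0,15],"twist":[0,0,0]},
  {"claw":1,"slide":[0,0,20],"twist":[0,0,0]},
  {"claw":1,"slide":[0,0,25],"twist":[0,0,0]},
], newtons=40)

```text
clock: 1.18
ee_pos: [0.1635, -0.6029, 0.4831]
eef_rot: [3.142, -0.0, -1.306]
force: [0.7, -0.9, 0.3]
width: -0.0002
```

```bash
python3 - <<'E'
from bench import ctrl
from h import *
o=ctrl.get_obs();p=o['ee_pos'];print(o['clock'],p,o['eef_rot'],o['joints'].round(3),o['force'])
a0=np.arctan2(p[1],p[0]);r0=np.hypot(*p[:2]);a1=np.arctan2(-.131,.502);r1=np.hypot(.131,.502)
for k in range(1,12):
    f=k/11;a=a0+f*(a1-a0);r=r0+f*(r1-r0);print(k,np.round([100*(r*np.cos(a)-p[0]),100*(r*np.sin(a)-p[1]),1.47*f],2))
E
```

```text
1.175 [ 0.16352445 -0.60287787  0.48307754] [ 3.14158661e+00 -2.59598160e-04 -1.30599663e+00] [-1.401  0.377  0.879  0.     1.885 -0.095] [ 0.67698904 -0.88046562  0.28728246]
1 [5.34 2.73 0.13]
2 [10.3   5.93  0.27]
3 [14.86  9.54  0.4 ]
4 [18.98 13.51  0.53]
5 [22.63 17.81  0.67]
6 [25.79 22.36  0.8 ]
7 [28.44 27.13  0.94]
8 [30.57 32.04  1.07]
9 [32.18 37.06  1.2 ]
10 [33.27 42.13  1.34]
11 [33.85 47.19  1.47]
```

>>> arm_command([
  {"claw":1,"slide":[5.3,2.7,0],"twist":[0,0,0.13]},
  {"claw":1,"slide":[10.3,5.9,0],"twist":[0,0,0.27]},
  {"claw":1,"slide":[14.9,9.5,0],"twist":[0,0,0.4]},
  {"claw":1,"slide":[19,13.5,0],"twist":[0,0,0.53]},
  {"claw":1,"slide":[22.6,17.8,0],"twist":[0,0,0.67]},
])

```text
clock: 1.8
ee_pos: [0.3907, -0.4234, 0.4829]
eef_rot: [-3.141, -0.0, -0.631]
force: [0.1, -0.7, 0.4]
width: 0.0002
```

>>> arm_command([
  {"claw":1,"slide":[3.2,4.6,0],"twist":[0,0,0.13]},
  {"claw":1,"slide":[5.8,9.3,0],"twist":[0,0,0.27]},
  {"claw":1,"slide":[7.9,14.2,0],"twist":[0,0,0.4]},
  {"claw":1,"slide":[9.5,19.2,0],"twist":[0,0,0.53]},
  {"claw":1,"slide":[10.6,24.3,0],"twist":[0,0,0.67]},
])

```text
clock: 2.42
ee_pos: [0.4972, -0.1787, 0.4829]
eef_rot: [-3.141, -0.0, 0.043]
force: [0.0, -1.2, -0.9]
width: -0.0001
```

>>> arm_command([
  {"claw":1,"slide":[0.5,4.8,0],"twist":[0,0,0.12]},
  {"claw":1,"slide":[0.5,4.8,-6],"twist":[0,0,0.12]},
  {"claw":1,"slide":[0.5,4.8,-12],"twist":[0,0,0.12]},
  {"claw":1,"slide":[0.5,4.8,-18],"twist":[0,0,0.12]},
  {"claw":1,"slide":[0.5,4.8,-24],"twist":[0,0,0.12]},
])

```text
clock: 3.05
ee_pos: [0.502, -0.1306, 0.2414]
eef_rot: [3.141, -0.001, 0.163]
force: [0.5, -0.8, 0.1]
width: 0.0
```

```bash
python3 - <<'E'
from bench import ctrl
from h import *
o=ctrl.get_obs();print(o['ee_pos'],o['eef_rot'])
s=ctrl.snapshot('wrist');s['obs']=o;pickle.dump(s,open('w1.pkl','wb'))
print(s['K'],s['T_tool_cam'].round(4))
cv2.imwrite('pics/w1.png',cv2.resize(s['color'][:,:,::-1],(800,600),interpolation=cv2.INTER_CUBIC))
E
```

```text
[ 0.50198192 -0.13057769  0.24136654] [ 3.14123359e+00 -1.00282495e-03  1.63298524e-01]
[[325.1922621    0.         280.63136992]
 [  0.         325.1922621  209.22458973]
 [  0.           0.           1.        ]] [[ 1.000e+00 -5.000e-04  4.000e-04 -1.200e-03]
 [ 4.000e-04  9.519e-01  3.065e-01 -7.950e-02]
 [-6.000e-04 -3.065e-01  9.519e-01 -1.428e-01]
 [ 0.000e+00  0.000e+00  0.000e+00  1.000e+00]]
```

View pics/w1.png

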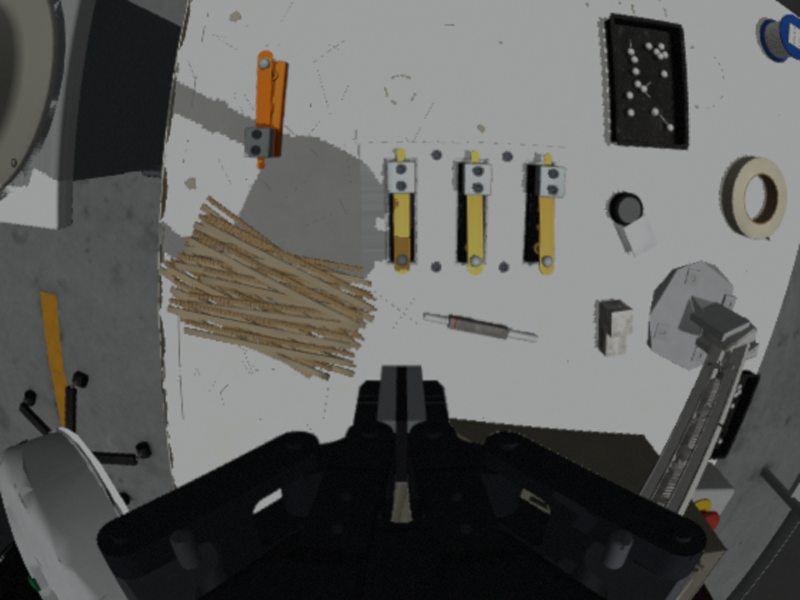

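```bash
cat >> h.py <<'E'
from scipy.spatial.transform import Rotation as Ro
def wray(s):
    o=s['obs'];T=np.eye(4);T[:3,:3]=Ro.from_euler('xyz',o['eef_rot']).as_matrix();T[:3,3]=o['ee_pos'];return T@s['T_tool_cam']
def w_onz(s,uv,z):
    K=s['K'];d=(np.array(uv,float)-[K[0,2],K[1,2]])/K[0,0];r=np.hypot(*d);v=np.array([*(d/r*np.sin(r)),np.cos(r)])
    T=wray(s);c=T[:3,3];v=T[:3,:3]@v;return c+v*(z-c[2])/v[2]
def w_proj(s,X):
    T=np.linalg.inv(wray(s));c=T[:3,:3]@np.asarray(X)+T[:3,3];r=np.arctan2(np.hypot(*c[:2]),c[2]);d=c[:2]/np.hypot(*c[:2])*r
    return s['K'][0,0]*d+[s['K'][0,2],s['K'][1,2]]
E
python3 - <<'E'
from h import *
s=pickle.load(open('w1.pkl','rb'))
im=s['color'][95:195,255:405,::-1];cv2.imwrite('pics/w1c.png',cv2.resize(im,None,fx=5,fy=5,interpolation=cv2.INTER_CUBIC))
im=s['color'][0:110,410:500,::-1];cv2.imwrite('pics/w1t.png',cv2.resize(im,None,fx=5,fy=5,interpolation=cv2.INTER_CUBIC))
E
```

```text
(no output)
```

View pics/w1c.png

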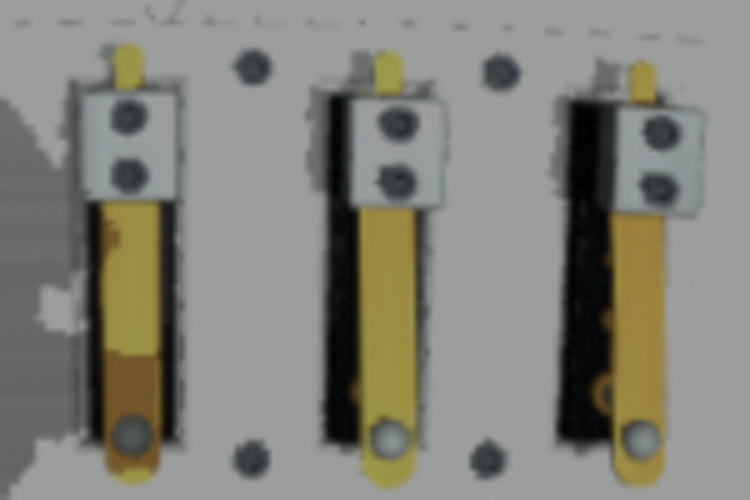

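View pics/w1t.png

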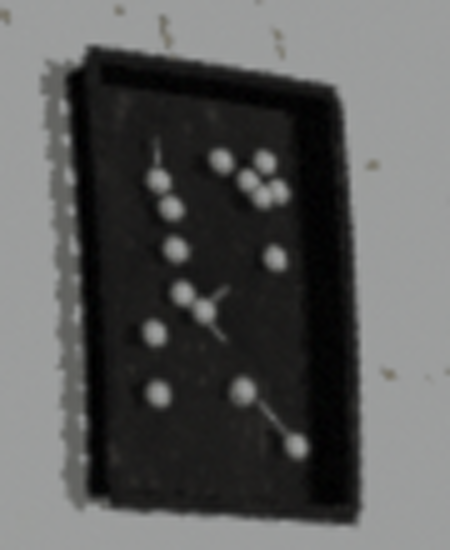

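```bash
python3 - <<'E'
from h import *
s=pickle.load(open('w1.pkl','rb'));t=pickle.load(open('top.pkl','rb'))
g=lambda p,o,k=5:((p[0]+.5)/k-.5+o[0],(p[1]+.5)/k-.5+o[1])
R=[w_onz(s,g(p,(255,95)),.052) for p in((131,435),(389,438),(641,439))]
S=[w_onz(s,g(p,(255,95)),.0545) for p in((129,146),(398,153),(660,160))]
T2=[onz(t,g(p,(245,160),6),.052) for p in((410,447),(386,267),(358,89))]
S2=[onz(t,g(p,(245,160),6),.0545) for p in((208,474),(185,294),(157,113))]
for a,b,c,d in zip(R,S,T2,S2):
    print('rivet w',a[:2].round(4),'top',c[:2].round(4),'screws w',b[:2].round(4),'top',d[:2].round(4),'len',np.linalg.norm((b-a)[:2]).round(4),'yaw',np.arctan2(*(b-a)[1::-1]).round(4),np.arctan2(*(d-c)[1::-1]).round(4))
for q in(R,S):print('pitch',np.linalg.norm(q[1]-q[0]),np.linalg.norm(q[2]-q[1]),(np.arctan2(*(q[2]-q[0])[1::-1])).round(4))
C=np.array([w_onz(s,g(p,(410,0)),.018) for p in((88,48),(342,90),(358,520),(92,503))])[:,:2];print(C.round(4),C.mean(0),[np.linalg.norm(C[i]-C[i-1]).round(4) for i in range(4)],[np.arctan2(*(C[i]-C[i-1])[::-1]).round(3) for i in range(4)])
im=t['color'][100:180,170:270,::-1];cv2.imwrite('pics/tt.png',cv2.resize(im,None,fx=6,fy=6,interpolation=cv2.INTER_CUBIC))
E
```

```text
rivet w [ 0.5009 -0.1278] top [ 0.5015 -0.1304] screws w [ 0.4907 -0.0682] top [ 0.4914 -0.0707] len 0.0605 yaw 1.7405 1.7381
rivet w [ 0.5548 -0.1194] top [ 0.5558 -0.1225] screws w [ 0.5445 -0.06  ] top [ 0.5453 -0.0624] len 0.0602 yaw 1.741 1.744
rivet w [ 0.6099 -0.1098] top [ 0.6108 -0.1132] screws w [ 0.5997 -0.0501] top [ 0.6008 -0.0524] len 0.0606 yaw 1.741 1.7344
pitch 0.05452402100722855 0.05599065527774654 0.1637
pitch 0.054500074710549816 0.055994383138082506 0.1648
[[ 0.6388  0.1059]
 [ 0.7119  0.1221]
 [ 0.7348  0.0107]
 [ 0.6577 -0.0066]] [0.68581435 0.05802265] [np.float64(0.1141), np.float64(0.0749), np.float64(0.1137), np.float64(0.0791)] [np.float64(1.737), np.float64(0.218), np.float64(-1.368), np.float64(-2.921)]
```

View pics/tt.png

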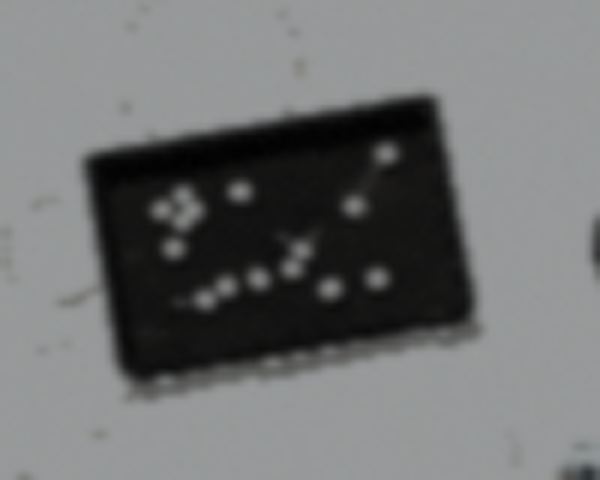

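>>> arm_command([
  {"claw":1,"slide":[-0.1,0.15,-4],"twist":[0,0,0.006]},
  {"claw":1,"slide":[-0.1,0.15,-9],"twist":[0,0,0.006]},
  {"claw":1,"slide":[-0.1,0.15,-14],"twist":[0,0,0.006]},
  {"claw":1,"slide":[-0.1,0.15,-17],"twist":[0,0,0.006]},
  {"claw":1,"slide":[-0.1,0.15,-18.1],"twist":[0,0,0.006]},
])

```text
clock: 3.72
ee_pos: [0.4976, -0.1279, 0.0528]
eef_rot: [-3.136, 0.009, 0.169]
force: [0.2, 0.1, 0.3]
width: -0.0001
```

```bash
cat > o.py <<'E'
from bench import ctrl
import cv2,sys,numpy as np,pickle
n=int(sys.argv[1]);F=[];
for i in range(n):
    o=ctrl.get_obs();F.append(o['force']);s=ctrl.snapshot('wrist')
    if i==0:s['obs']=o
    if i==0:s0=s
o=ctrl.get_obs();F.append(o['force']);print(round(o['clock'],2),o['ee_pos'].round(5),o['eef_rot'].round(4),'F',np.mean(F,0).round(2),'sd',np.std(F,0).round(2),np.round([f[2] for f in F],1))
if len(sys.argv)>2:pickle.dump(s0,open(sys.argv[2]+'.pkl','wb'));cv2.imwrite('pics/'+sys.argv[2]+'.png',cv2.resize(s0['color'][:,:,::-1],(800,600),interpolation=cv2.INTER_CUBIC))
E
python3 o.py 5 p1
```

```text
3.98 [ 0.49843 -0.12819  0.05475] [-3.1378  0.006   0.1691] F [ 0.37 -0.04 -0.34] sd [0.74 0.51 0.76] [ 0.3 -2.   0.1  0.2 -0.4 -0.2]
```

View pics/p1.png

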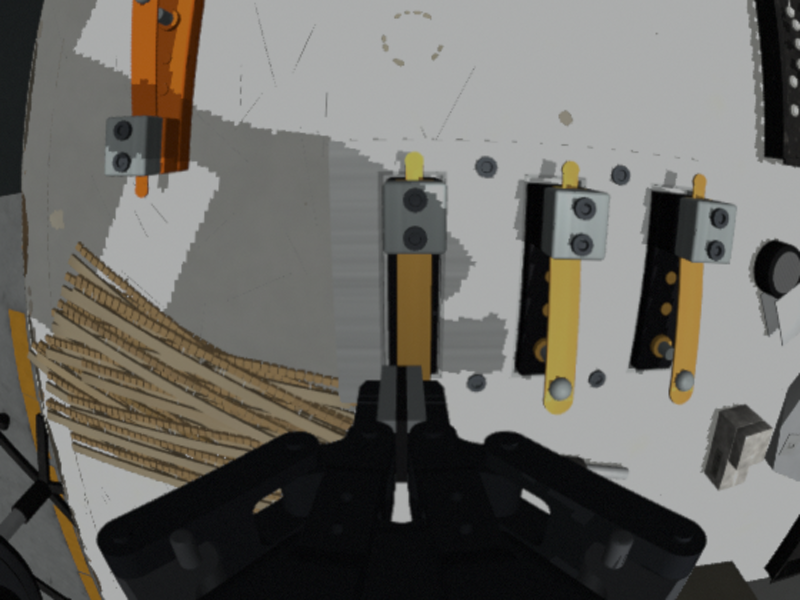

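>>> arm_command([
  {"claw":1,"slide":[0.26,0,0.3],"twist":[-0.003,-0.006,0]},
  {"claw":1,"slide":[0.26,0,0.3],"twist":[-0.003,-0.006,0]},
  {"claw":1,"slide":[0.26,0,0.3],"twist":[-0.003,-0.006,0]},
  {"claw":1,"slide":[0.26,0,0.3],"twist":[-0.003,-0.006,0]},
  {"claw":1,"slide":[0.26,0,0.3],"twist":[-0.003,-0.006,0]},
])

```text
clock: 4.6
ee_pos: [0.501, -0.1281, 0.0577]
eef_rot: [3.142, 0.001, 0.169]
force: [0.7, 0.2, -0.6]
width: 0.0002
```

```bash
python3 o.py 4 p2; python3 - <<'E'
from h import *
s=pickle.load(open('p2.pkl','rb'));print(s['obs']['ee_pos'])
im=s['color'][110:330,200:520,::-1];cv2.imwrite('pics/p2c.png',cv2.resize(im,None,fx=2.5,fy=2.5,interpolation=cv2.INTER_CUBIC))
for X in((.5012,-.129,.052),(.5553,-.121,.052),(.6103,-.1115,.052),(.491,-.0695,.0545)):print((w_proj(s,X)-[200,110])*2.5)
E
```

```text
4.8 [ 0.50099 -0.12817  0.05767] [3.1415e+00 7.0000e-04 1.6910e-01] F [0.18 0.28 0.16] sd [0.72 0.35 0.38] [-0.6  0.4  0.2  0.2  0.5]
[ 0.50098469 -0.12813996  0.05767524]
[207.28698414 398.23580015]
[461.97100222 398.00613289]
[678.03441229 384.77909925]
[207.7627115  105.70740641]
```

View pics/p2c.png

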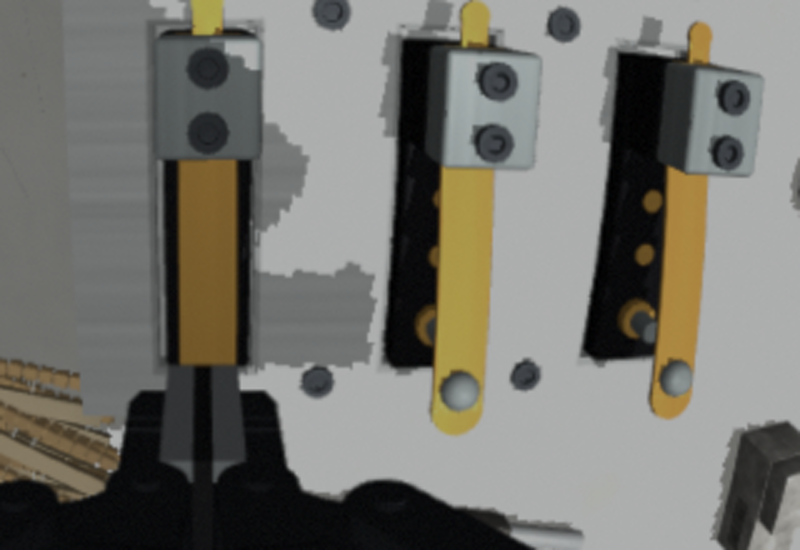

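>>> arm_command([
  {"claw":1,"slide":[0,0,-0.25],"twist":[0,0,0]},
  {"claw":1,"slide":[0,0,-0.5],"twist":[0,0,0]},
  {"claw":1,"slide":[0,0,-0.75],"twist":[0,0,0]},
  {"claw":1,"slide":[0,0,-0.9],"twist":[0,0,0]},
  {"claw":1,"slide":[0,0,-0.9],"twist":[0,0,0]},
])

```text
clock: 5.42
ee_pos: [0.501, -0.1282, 0.0486]
eef_rot: [3.141, 0.001, 0.169]
force: [0.0, -1.0, 0.8]
width: 0.0002
```

```bash
python3 o.py 4
```

```text
5.62 [ 0.50105 -0.12819  0.04878] [3.1414e+00 6.0000e-04 1.6910e-01] F [-0.1  -0.62  0.54] sd [0.3  0.45 0.14] [0.8 0.5 0.5 0.4 0.5]
```

>>> arm_command([
  {"claw":1,"slide":[0,0,-0.1],"twist":[0,0,0]},
  {"claw":1,"slide":[0,0,-0.2],"twist":[0,0,0]},
  {"claw":1,"slide":[0,0,-0.3],"twist":[0,0,0]},
  {"claw":1,"slide":[0,0,-0.3],"twist":[0,0,0]},
  {"claw":1,"slide":[0,0,-0.3],"twist":[0,0,0]},
])

```text
clock: 6.25
ee_pos: [0.5011, -0.1282, 0.0458]
eef_rot: [3.141, 0.0, 0.169]
force: [0.8, -0.9, 3.2]
width: -0.0
```

```bash
python3 o.py 4 p3
```

```text
6.45 [ 0.5011  -0.12818  0.04581] [3.1413e+00 5.0000e-04 1.6920e-01] F [ 0.49 -1.48  2.43] sd [0.26 0.42 0.76] [3.2 2.  2.7 3.2 1.2]
```

View pics/p3.png

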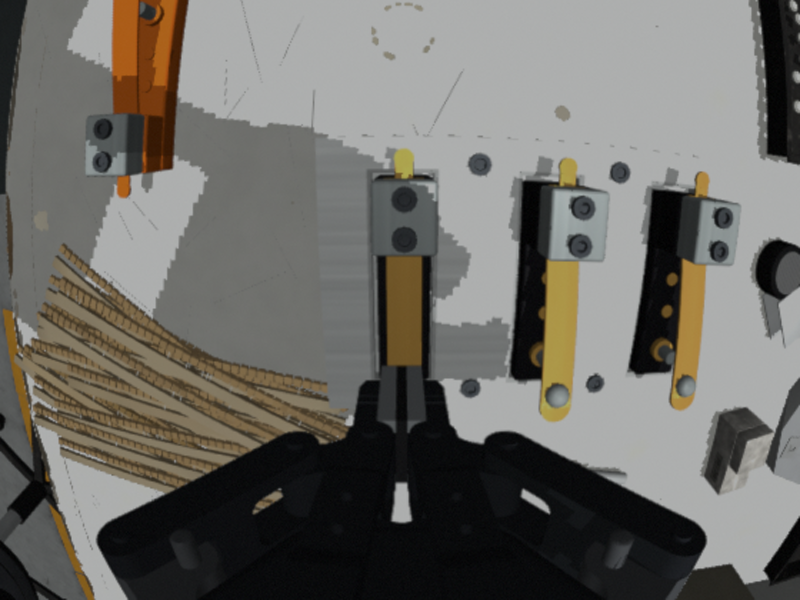

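>>> arm_command([
  {"claw":1,"slide":[0,0,-0.1],"twist":[0,0,0]},
  {"claw":1,"slide":[0,0,-0.2],"twist":[0,0,0]},
  {"claw":1,"slide":[0,0,-0.3],"twist":[0,0,0]},
  {"claw":1,"slide":[0,0,-0.3],"twist":[0,0,0]},
  {"claw":1,"slide":[0,0,-0.3],"twist":[0,0,0]},
])

```text
clock: 7.08
ee_pos: [0.5012, -0.1282, 0.0429]
eef_rot: [3.141, 0.0, 0.169]
force: [-0.3, -2.7, 2.9]
width: 0.0004
```

```bash
python3 o.py 5
```

```text
7.33 [ 0.50111 -0.12819  0.04283] [3.1413e+00 4.0000e-04 1.6910e-01] F [ 0.67 -2.23  3.33] sd [0.56 0.37 0.52] [2.9 2.9 3.2 4.  2.9 4.1]
```

>>> arm_command([
  {"claw":1,"slide":[0,0,-0.05],"twist":[0,0,0]},
  {"claw":1,"slide":[0,0,-0.1],"twist":[0,0,0]},
  {"claw":1,"slide":[0,0,-0.15],"twist":[0,0,0]},
  {"claw":1,"slide":[0,0,-0.15],"twist":[0,0,0]},
  {"claw":1,"slide":[0,0,-0.15],"twist":[0,0,0]},
])

```text
clock: 7.95
ee_pos: [0.5012, -0.1283, 0.0415]
eef_rot: [3.141, 0.0, 0.169]
force: [0.2, -2.3, 7.2]
width: -0.0
```

```bash
python3 o.py 4
```

```text
8.15 [ 0.50122 -0.12827  0.04146] [3.1411e+00 2.0000e-04 1.6920e-01] F [-0.1  -2.89  7.14] sd [0.62 0.43 0.21] [7.2 6.8 7.4 7.1 7.2]
```

>>> arm_command([
  {"claw":1,"slide":[0,0,-0.03],"twist":[0,0,0]},
  {"claw":1,"slide":[0,0,-0.06],"twist":[0,0,0]},
  {"claw":1,"slide":[0,0,-0.06],"twist":[0,0,0]},
  {"claw":1,"slide":[0,0,-0.06],"twist":[0,0,0]},
  {"claw":1,"slide":[0,0,-0.06],"twist":[0,0,0]},
])

```text
clock: 8.78
ee_pos: [0.5013, -0.1283, 0.0411]
eef_rot: [3.141, -0.0, 0.169]
force: [-1.0, -2.4, 9.8]
width: 0.0003
```

```bash
python3 o.py 4
```

```text
8.97 [ 0.50134 -0.12831  0.04113] [ 3.1409e+00 -1.0000e-04  1.6920e-01] F [-0.5  -2.29 10.34] sd [0.47 0.33 0.48] [ 9.8 10.1 10.2 10.2 11.3]
```

>>> arm_command([
  {"claw":1,"slide":[0,0,1],"twist":[0,0,0]},
  {"claw":1,"slide":[0,0,2.5],"twist":[0,0,0]},
  {"claw":1,"slide":[2,0.3,3],"twist":[0,0,0]},
  {"claw":1,"slide":[4.2,0.7,2.5],"twist":[0,0,0]},
  {"claw":1,"slide":[5.4,0.85,1.7],"twist":[0,0,0]},
])

```text
clock: 9.6
ee_pos: [0.5565, -0.1197, 0.0588]
eef_rot: [3.14, -0.001, 0.17]
force: [0.0, -0.2, 0.1]
width: -0.0005
```

```bash
python3 o.py 5 p4
```

```text
9.85 [ 0.55438 -0.11977  0.05806] [3.1414e+00 9.0000e-04 1.6910e-01] F [-0.07 -0.12 -0.41] sd [0.88 0.24 0.53] [ 0.1 -1.3  0.1 -0.2 -0.2 -0.9]
```

View pics/p4.png

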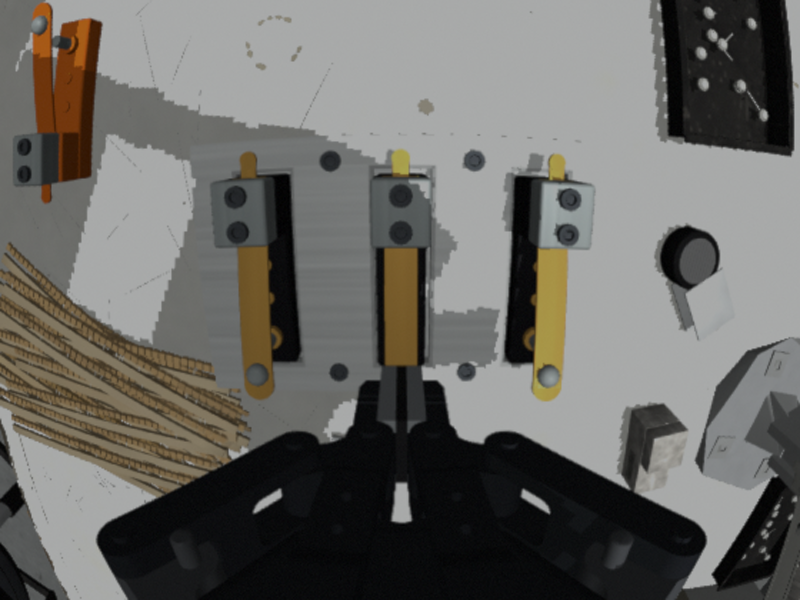

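>>> arm_command([
  {"claw":1,"slide":[0.05,0,-0.3],"twist":[0,0,0]},
  {"claw":1,"slide":[0.05,0,-0.6],"twist":[0,0,0]},
  {"claw":1,"slide":[0.05,0,-0.9],"twist":[0,0,0]},
  {"claw":1,"slide":[0.05,0,-1.15],"twist":[0,0,0]},
  {"claw":1,"slide":[0.05,0,-1.15],"twist":[0,0,0]},
])

```text
clock: 10.48
ee_pos: [0.5551, -0.1201, 0.0466]
eef_rot: [3.141, 0.001, 0.169]
force: [-0.4, -3.2, 6.4]
width: -0.0001
```

```bash
python3 o.py 4
```

```text
10.68 [ 0.55508 -0.12006  0.04671] [3.1409e+00 6.0000e-04 1.6920e-01] F [-0.82 -3.18  5.94] sd [0.41 0.17 0.44] [6.4 5.6 5.6 5.6 6.6]
```

>>> arm_command([
  {"claw":1,"slide":[0,0,-0.1],"twist":[0,0,0]},
  {"claw":1,"slide":[0,0,-0.2],"twist":[0,0,0]},
  {"claw":1,"slide":[0,0,-0.2],"twist":[0,0,0]},
  {"claw":1,"slide":[0,0,-0.2],"twist":[0,0,0]},
  {"claw":1,"slide":[0,0,-0.2],"twist":[0,0,0]},
])

```text
clock: 11.3
ee_pos: [0.5553, -0.1204, 0.045]
eef_rot: [3.14, 0.0, 0.169]
force: [-2.2, -3.2, 7.6]
width: 0.0
```

```bash
python3 o.py 4
```

```text
11.5 [ 0.55529 -0.12037  0.04499] [3.1403 0.     0.1691] F [-1.61 -2.75  7.76] sd [0.47 0.56 0.22] [7.6 7.7 8.2 7.7 7.6]
```

>>> arm_command([
  {"claw":1,"slide":[0,0,-0.04],"twist":[0,0,0]},
  {"claw":1,"slide":[0,0,-0.08],"twist":[0,0,0]},
  {"claw":1,"slide":[0,0,-0.08],"twist":[0,0,0]},
  {"claw":1,"slide":[0,0,-0.08],"twist":[0,0,0]},
  {"claw":1,"slide":[0,0,-0.08],"twist":[0,0,0]},
])

```text
clock: 12.12
ee_pos: [0.5554, -0.1205, 0.0444]
eef_rot: [3.14, -0.0, 0.169]
force: [-1.5, -2.3, 8.0]
width: -0.0005
```

```bash
python3 o.py 3
```

```text
12.28 [ 0.55536 -0.12049  0.0444 ] [ 3.1401e+00 -2.0000e-04  1.6930e-01] F [-1.5  -1.82  8.28] sd [0.53 0.35 0.64] [8.  8.5 9.2 7.5]
```

>>> arm_command([
  {"claw":1,"slide":[0,0,-0.04],"twist":[0,0,0]},
  {"claw":1,"slide":[0,0,-0.08],"twist":[0,0,0]},
  {"claw":1,"slide":[0,0,-0.08],"twist":[0,0,0]},
  {"claw":1,"slide":[0,0,-0.08],"twist":[0,0,0]},
  {"claw":1,"slide":[0,0,-0.08],"twist":[0,0,0]},
])

```text
clock: 12.9
ee_pos: [0.5554, -0.1206, 0.0438]
eef_rot: [3.14, -0.0, 0.169]
force: [-1.6, -0.8, 9.2]
width: -0.0001
```

```bash
python3 o.py 3
```

```text
13.05 [ 0.55541 -0.1206   0.04386] [ 3.1398e+00 -4.0000e-04  1.6920e-01] F [-1.69 -1.37  8.75] sd [0.17 0.55 0.72] [9.2 9.1 7.5 9.3]
```

>>> arm_command([
  {"claw":1,"slide":[0,0,-0.04],"twist":[0,0,0]},
  {"claw":1,"slide":[0,0,-0.08],"twist":[0,0,0]},
  {"claw":1,"slide":[0,0,-0.08],"twist":[0,0,0]},
  {"claw":1,"slide":[0,0,-0.08],"twist":[0,0,0]},
  {"claw":1,"slide":[0,0,-0.08],"twist":[0,0,0]},
])

```text
clock: 13.68
ee_pos: [0.5555, -0.1207, 0.0434]
eef_rot: [3.14, -0.001, 0.169]
force: [-2.5, -0.7, 10.8]
width: -0.0002
```

```bash
python3 o.py 3
```

```text
13.82 [ 0.55546 -0.12069  0.0434 ] [ 3.1395e+00 -7.0000e-04  1.6930e-01] F [-2.68 -0.55 10.4 ] sd [0.42 0.8  0.27] [10.8 10.3 10.2 10.3]
```

>>> arm_command([
  {"claw":1,"slide":[0,0,-0.04],"twist":[0,0,0]},
  {"claw":1,"slide":[0,0,-0.07],"twist":[0,0,0]},
  {"claw":1,"slide":[0,0,-0.07],"twist":[0,0,0]},
  {"claw":1,"slide":[0,0,-0.07],"twist":[0,0,0]},
  {"claw":1,"slide":[0,0,-0.07],"twist":[0,0,0]},
])

```text
clock: 14.45
ee_pos: [0.5556, -0.1208, 0.0432]
eef_rot: [3.139, -0.001, 0.169]
force: [-3.2, 0.3, 12.3]
width: 0.0001
```

```bash
python3 o.py 3
```

```text
14.6 [ 0.55555 -0.12076  0.04318] [ 3.1393e+00 -1.2000e-03  1.6930e-01] F [-3.31 -0.41 12.73] sd [0.46 0.4  0.52] [12.3 13.5 12.3 12.9]
```

>>> arm_command([
  {"claw":1,"slide":[0,0,1],"twist":[0,0,0]},
  {"claw":1,"slide":[0,0,2.5],"twist":[0,0,0]},
  {"claw":1,"slide":[2,0.3,3],"twist":[0.002,0.001,0]},
  {"claw":1,"slide":[4.2,0.7,2.5],"twist":[0.002,0.001,0]},
  {"claw":1,"slide":[5.5,0.9,1.6],"twist":[0.002,0.001,0]},
])

```text
clock: 15.22
ee_pos: [0.6118, -0.1117, 0.0597]
eef_rot: [3.141, -0.002, 0.17]
force: [-0.3, -0.3, -1.6]
width: 0.0001
```

```bash
python3 o.py 4 p5
```

```text
15.43 [ 0.60975 -0.11165  0.0588 ] [-3.1412e+00  8.0000e-04  1.6950e-01] F [-0.28  0.36 -0.63] sd [0.34 0.48 0.8 ] [-1.6 -1.6  0.2 -0.4  0.3]
```

View pics/p5.png

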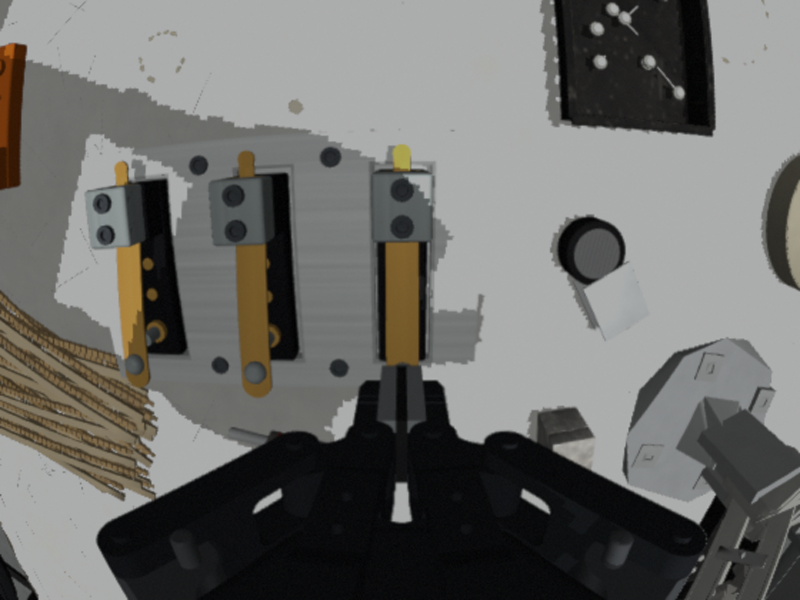

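>>> arm_command([
  {"claw":1,"slide":[0.05,0,-0.3],"twist":[0,0,0]},
  {"claw":1,"slide":[0.05,0,-0.6],"twist":[0,0,0]},
  {"claw":1,"slide":[0.05,0,-0.9],"twist":[0,0,0]},
  {"claw":1,"slide":[0.05,0,-1.2],"twist":[0,0,0]},
  {"claw":1,"slide":[0.05,0,-1.2],"twist":[0,0,0]},
])

```text
clock: 16.05
ee_pos: [0.6104, -0.1119, 0.0468]
eef_rot: [-3.142, 0.001, 0.169]
force: [-0.6, -3.0, 3.8]
width: 0.0001
```

```bash
python3 o.py 4
```

```text
16.25 [ 0.61038 -0.11172  0.04699] [-3.1414e+00  5.0000e-04  1.6940e-01] F [-0.67 -2.81  4.34] sd [0.38 0.52 0.48] [3.8 3.8 4.9 4.5 4.8]
```

>>> arm_command([
  {"claw":1,"slide":[0,0,-0.1],"twist":[0,0,0]},
  {"claw":1,"slide":[0,0,-0.2],"twist":[0,0,0]},
  {"claw":1,"slide":[0,0,-0.3],"twist":[0,0,0]},
  {"claw":1,"slide":[0,0,-0.3],"twist":[0,0,0]},
  {"claw":1,"slide":[0,0,-0.3],"twist":[0,0,0]},
])

```text
clock: 16.88
ee_pos: [0.6106, -0.1119, 0.0441]
eef_rot: [3.141, 0.0, 0.17]
force: [-0.1, -4.2, 5.6]
width: 0.0003
```

```bash
python3 o.py 3
```

```text
17.02 [ 0.61054 -0.11191  0.04413] [3.1414e+00 1.0000e-04 1.6940e-01] F [-0.53 -4.27  6.16] sd [0.38 0.39 0.48] [5.6 5.8 6.8 6.5]
```

>>> arm_command([
  {"claw":1,"slide":[0,0,-0.1],"twist":[0,0,0]},
  {"claw":1,"slide":[0,0,-0.2],"twist":[0,0,0]},
  {"claw":1,"slide":[0,0,-0.25],"twist":[0,0,0]},
  {"claw":1,"slide":[0,0,-0.25],"twist":[0,0,0]},
  {"claw":1,"slide":[0,0,-0.25],"twist":[0,0,0]},
])

```text
clock: 17.65
ee_pos: [0.6107, -0.1122, 0.0419]
eef_rot: [3.141, -0.0, 0.169]
force: [-1.2, -5.2, 7.2]
width: -0.0004
```

```bash
python3 o.py 3
```

```text
17.8 [ 0.61069 -0.11216  0.04187] [ 3.141e+00 -2.000e-04  1.695e-01] F [-1.35 -4.81  7.57] sd [0.49 0.29 0.35] [7.2 8.1 7.4 7.6]
```

>>> arm_command([
  {"claw":1,"slide":[0,0,-0.05],"twist":[0,0,0]},
  {"claw":1,"slide":[0,0,-0.1],"twist":[0,0,0]},
  {"claw":1,"slide":[0,0,-0.15],"twist":[0,0,0]},
  {"claw":1,"slide":[0,0,-0.15],"twist":[0,0,0]},
  {"claw":1,"slide":[0,0,-0.15],"twist":[0,0,0]},
])

```text
clock: 18.42
ee_pos: [0.6108, -0.1123, 0.0406]
eef_rot: [3.141, -0.001, 0.17]
force: [-2.3, -3.8, 8.2]
width: -0.0
```

```bash
python3 o.py 3
```

```text
18.57 [ 0.61078 -0.11228  0.0406 ] [ 3.1407e+00 -4.0000e-04  1.6950e-01] F [-2.46 -3.38  8.74] sd [0.5  0.57 0.46] [8.2 8.7 9.5 8.6]
```

>>> arm_command([
  {"claw":1,"slide":[0,0,-0.05],"twist":[0,0,0]},
  {"claw":1,"slide":[0,0,-0.1],"twist":[0,0,0]},
  {"claw":1,"slide":[0,0,-0.1],"twist":[0,0,0]},
  {"claw":1,"slide":[0,0,-0.1],"twist":[0,0,0]},
  {"claw":1,"slide":[0,0,-0.1],"twist":[0,0,0]},
])

```text
clock: 19.2
ee_pos: [0.6108, -0.1124, 0.0399]
eef_rot: [3.141, -0.001, 0.17]
force: [-1.9, -3.1, 9.4]
width: -0.0001
```

```bash
python3 o.py 3
```

```text
19.35 [ 0.61084 -0.11235  0.03989] [ 3.1405e+00 -7.0000e-04  1.6960e-01] F [-2.11 -2.83  9.46] sd [0.29 0.35 0.36] [9.4 8.9 9.5 9.9]
```

>>> arm_command([
  {"claw":1,"slide":[0,0,-0.04],"twist":[0,0,0]},
  {"claw":1,"slide":[0,0,-0.08],"twist":[0,0,0]},
  {"claw":1,"slide":[0,0,-0.08],"twist":[0,0,0]},
  {"claw":1,"slide":[0,0,-0.08],"twist":[0,0,0]},
  {"claw":1,"slide":[0,0,-0.08],"twist":[0,0,0]},
])

```text
clock: 19.98
ee_pos: [0.6109, -0.1124, 0.0394]
eef_rot: [3.14, -0.001, 0.17]
force: [-2.5, -2.5, 11.3]
width: -0.0
```

```bash
python3 o.py 3
```

```text
20.12 [ 0.61083 -0.11242  0.03943] [ 3.1403e+00 -8.0000e-04  1.6960e-01] F [-2.24 -2.82 10.81] sd [0.28 0.19 0.45] [11.3 10.3 11.1 10.5]
```

>>> arm_command([
  {"claw":1,"slide":[0,0,-0.04],"twist":[0,0,0]},
  {"claw":1,"slide":[0,0,-0.07],"twist":[0,0,0]},
  {"claw":1,"slide":[0,0,-0.07],"twist":[0,0,0]},
  {"claw":1,"slide":[0,0,-0.07],"twist":[0,0,0]},
  {"claw":1,"slide":[0,0,-0.07],"twist":[0,0,0]},
])

```text
clock: 20.75
ee_pos: [0.611, -0.1124, 0.0392]
eef_rot: [3.14, -0.001, 0.17]
force: [-3.2, -2.0, 12.4]
width: 0.0
```

```bash
python3 o.py 3; python3 - <<'E'
from h import *
t=pickle.load(open('top.pkl','rb'))
g=lambda p,o,k:((p[0]+.5)/k-.5+o[0],(p[1]+.5)/k-.5+o[1])
C=np.array([onz(t,g(p,(170,100),6),.018) for p in((85,155),(434,96),(472,314),(128,380))])[:,:2];print(C.round(4),C.mean(0),[np.linalg.norm(C[i]-C[i-1]).round(4) for i in range(4)],[np.arctan2(*(C[i]-C[i-1])[::-1]).round(3) for i in range(4)])
s=pickle.load(open('p4.pkl','rb'));im=s['color'][0:130,440:560,::-1];cv2.imwrite('pics/p4t.png',cv2.resize(im,None,fx=5,fy=4.6,interpolation=cv2.INTER_CUBIC))
E
```

```text
20.9 [ 0.61097 -0.11243  0.03922] [ 3.1401e+00 -1.2000e-03  1.6970e-01] F [-3.33 -1.98 12.63] sd [0.17 0.31 0.43] [12.4 13.  13.  12. ]
[[ 0.7105  0.1186]
 [ 0.7342  0.0076]
 [ 0.6612 -0.0075]
 [ 0.6361  0.1003]] [0.68551072 0.05478523] [np.float64(0.0767), np.float64(0.1135), np.float64(0.0746), np.float64(0.1107)] [np.float64(0.242), np.float64(-1.36), np.float64(-2.938), np.float64(1.8)]
```

>>> arm_command([
  {"claw":1,"slide":[0,0,2],"twist":[0.002,0.001,0]},
  {"claw":1,"slide":[0,0,6],"twist":[0.002,0.001,0]},
  {"claw":0.55,"slide":[-4,1.4,7],"twist":[0.002,0.001,0]},
  {"claw":0.55,"slide":[-9,3.2,7],"twist":[0.002,0.001,0]},
  {"claw":0.55,"slide":[-12,4.3,7],"twist":[0.002,0.001,0]},
])

```text
clock: 21.52
ee_pos: [0.4883, -0.0682, 0.1091]
eef_rot: [-3.14, 0.001, 0.17]
force: [1.7, 0.0, -0.7]
width: 0.038
```

```bash
python3 o.py 6 p6; python3 - <<'E'
from bench import ctrl
from h import *
o=ctrl.get_obs();print(o['width']);s=ctrl.snapshot('wrist');s['obs']=o;pickle.dump(s,open('p7.pkl','wb'))
cv2.imwrite('pics/p7.png',cv2.resize(s['color'][:,:,::-1],(800,600),interpolation=cv2.INTER_CUBIC))
E
```

```text
21.82 [ 0.49203 -0.06966  0.10922] [-3.1412e+00 -1.4000e-03  1.6960e-01] F [-0.11 -0.   -0.11] sd [1.75 1.24 0.41] [-0.7  0.1  0.   0.6 -0.5  0.1 -0.3]
0.03855441860416562
```

View pics/p7.png

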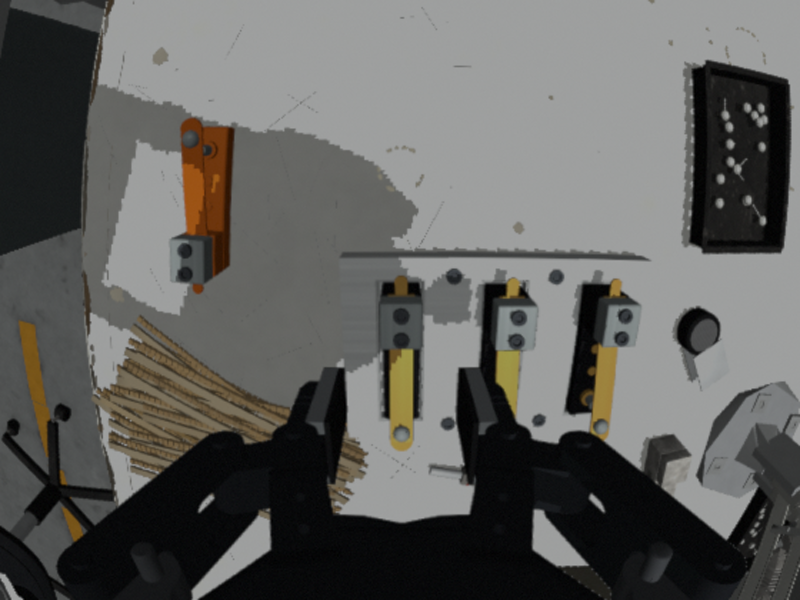

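>>> arm_command([
  {"claw":0.55,"slide":[-0.1,0,-2],"twist":[0,0.001,0]},
  {"claw":0.55,"slide":[-0.1,0,-3.5],"twist":[0,0.001,0]},
  {"claw":0.55,"slide":[-0.1,0,-4.6],"twist":[0,0.001,0]},
  {"claw":0.55,"slide":[-0.1,0,-5.2],"twist":[0,0.001,0]},
  {"claw":0.55,"slide":[-0.1,0,-5.2],"twist":[0,0.001,0]},
])

```text
clock: 22.5
ee_pos: [0.4911, -0.0698, 0.0569]
eef_rot: [-3.141, 0.0, 0.17]
force: [0.1, -0.1, 0.5]
width: 0.0384
```

```bash
python3 o.py 1 p8
```

```text
22.55 [ 0.49121 -0.06979  0.05727] [-3.141e+00 -4.000e-04  1.695e-01] F [0.16 0.14 0.21] sd [0.1  0.25 0.25] [ 0.5 -0. ]
```

View pics/p8.png

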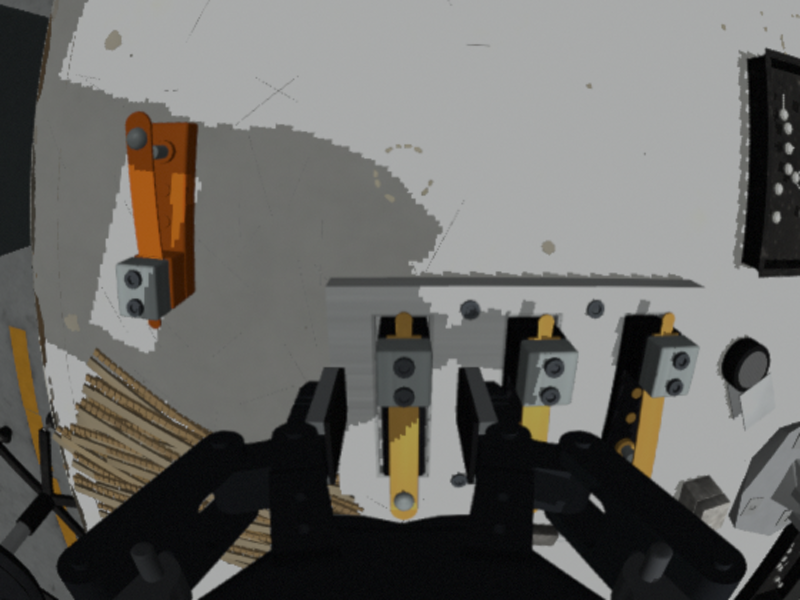

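>>> arm_command([
  {"claw":0.55,"slide":[0,0,-0.8],"twist":[0,0,0]},
  {"claw":0.55,"slide":[0,0,-1.6],"twist":[0,0,0]},
  {"claw":0.55,"slide":[0,0,-2.4],"twist":[0,0,0]},
  {"claw":0.55,"slide":[0,0,-3.0],"twist":[0,0,0]},
  {"claw":0.55,"slide":[0,0,-3.1],"twist":[0,0,0]},
])

```text
clock: 23.18
ee_pos: [0.4909, -0.0697, 0.0257]
eef_rot: [-3.141, 0.0, 0.169]
force: [-1.0, 0.9, 0.5]
width: 0.0384
```

```bash
python3 o.py 2 p9
```

```text
23.27 [ 0.49113 -0.06976  0.02616] [-3.1409e+00 -2.0000e-04  1.6960e-01] F [-0.64  0.38  0.27] sd [0.25 0.51 0.21] [ 0.5 -0.   0.4]
```

View pics/p9.png

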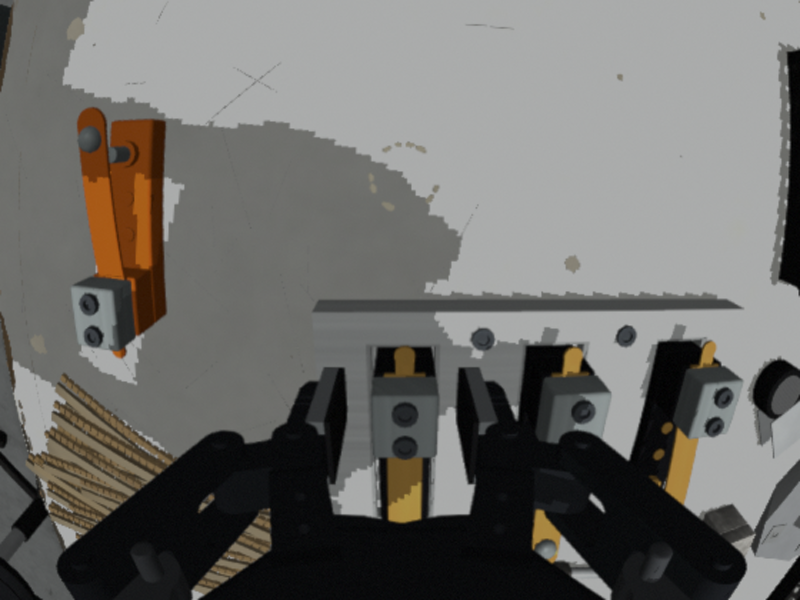

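>>> arm_command([
  {"claw":1,"slide":[0,0,0],"twist":[0,0,0]},
  {"claw":1,"slide":[0,0,0],"twist":[0,0,0]},
  {"claw":1,"slide":[0,0,0],"twist":[0,0,0]},
  {"claw":1,"slide":[0,0,0],"twist":[0,0,0]},
  {"claw":1,"slide":[0,0,0],"twist":[0,0,0]},
], newtons=50)

```text
clock: 23.9
ee_pos: [0.4913, -0.0698, 0.0265]
eef_rot: [-3.141, -0.001, 0.17]
force: [-1.2, -0.4, 6.4]
width: 0.0191
```

>>> arm_command([
  {"claw":1,"slide":[0,0,0.3],"twist":[0,0,0]},
  {"claw":1,"slide":[0,0,1],"twist":[0,0,0]},
  {"claw":1,"slide":[0,0,2.2],"twist":[0,0,0]},
  {"claw":1,"slide":[0,0,3.6],"twist":[0,0,0]},
  {"claw":1,"slide":[0,0,5],"twist":[0,0,0]},
])

```text
clock: 24.52
ee_pos: [0.4914, -0.0699, 0.0778]
eef_rot: [-3.141, -0.001, 0.169]
force: [0.3, -0.1, -0.2]
width: 0.0193
```

```bash
python3 o.py 2 p10
```

```text
24.62 [ 0.4922  -0.07004  0.07822] [ 3.1409 -0.0032  0.1696] F [ 1.01  0.37 -0.18] sd [0.86 0.43 1.56] [-0.2  1.7 -2.1]
```

View pics/p10.png

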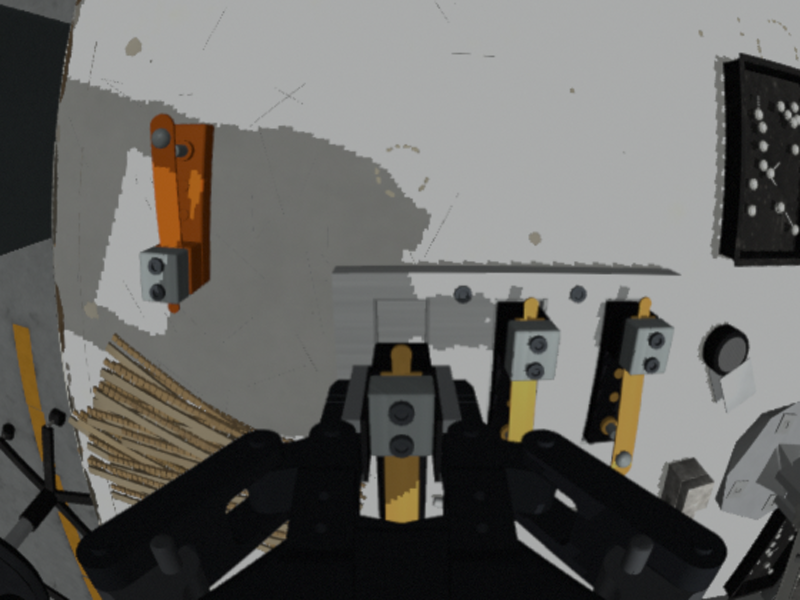

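>>> arm_command([
  {"claw":1,"slide":[0,0,2.5],"twist":[0,0.003,0]},
  {"claw":1,"slide":[0.5,0.4,5],"twist":[0,0.003,0]},
  {"claw":1,"slide":[3,2.5,6.2],"twist":[0,0.003,0.01]},
  {"claw":1,"slide":[6.5,5.5,6.2],"twist":[0,0.003,0.02]},
  {"claw":1,"slide":[10,8.3,6.2],"twist":[0,0.003,0.03]},
])

```text
clock: 25.25
ee_pos: [0.5931, 0.014, 0.1403]
eef_rot: [3.141, -0.0, 0.2]
force: [0.5, 0.0, -0.3]
width: 0.0191
```

>>> arm_command([
  {"claw":1,"slide":[3.3,2.7,0],"twist":[0,0,0.01]},
  {"claw":1,"slide":[6,5,0],"twist":[0,0,0.01]},
  {"claw":1,"slide":[7.8,6.5,0],"twist":[0,0,0.01]},
  {"claw":1,"slide":[8.5,7,0],"twist":[0,0,0.01]},
  {"claw":1,"slide":[8.5,7,0],"twist":[0,0,0.01]},
])

```text
clock: 25.88
ee_pos: [0.6778, 0.0838, 0.14]
eef_rot: [3.141, 0.0, 0.21]
force: [-0.9, -0.0, -1.7]
width: 0.019
```

```bash
python3 o.py 4 p11; python3 - <<'E'
from bench import ctrl
from h import *
o=ctrl.get_obs();print(o['width'],o['joints'].round(3));
for n in('wrist','scene','top'):
    s=ctrl.snapshot(n);s['obs']=o;pickle.dump(s,open('q_%s.pkl'%n,'wb'))
    cv2.imwrite('pics/q_%s.png'%n,cv2.resize(s['color'][:,:,::-1],(800,600),interpolation=cv2.INTER_CUBIC))
E
```

```text
26.07 [0.67748 0.0833  0.14043] [3.1414 0.     0.209 ] F [-0.38 -0.46 -1.72] sd [0.36 0.29 0.26] [-1.7 -1.2 -1.8 -1.9 -2. ]
0.019396930542686944 [ 0.035  0.661  1.289 -0.     1.192 -0.174]
```

View pics/q_wrist.png

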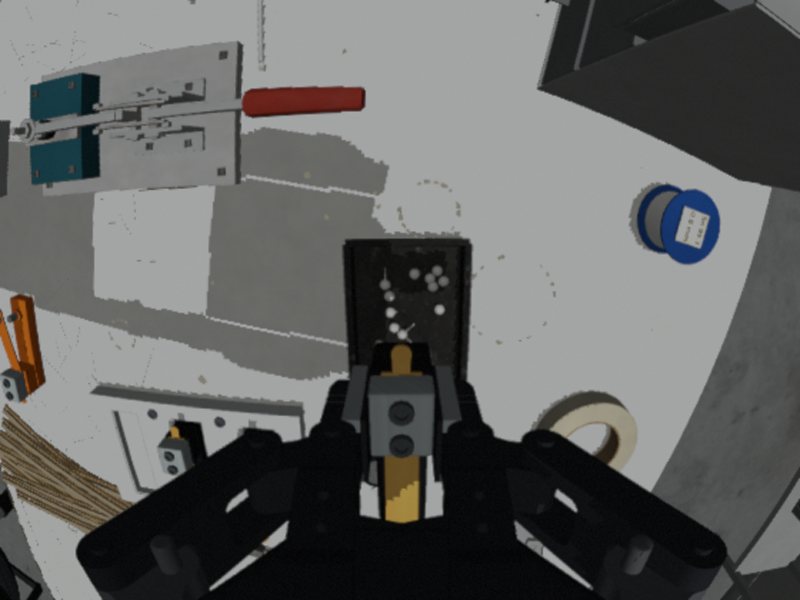

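View pics/q_scene.png

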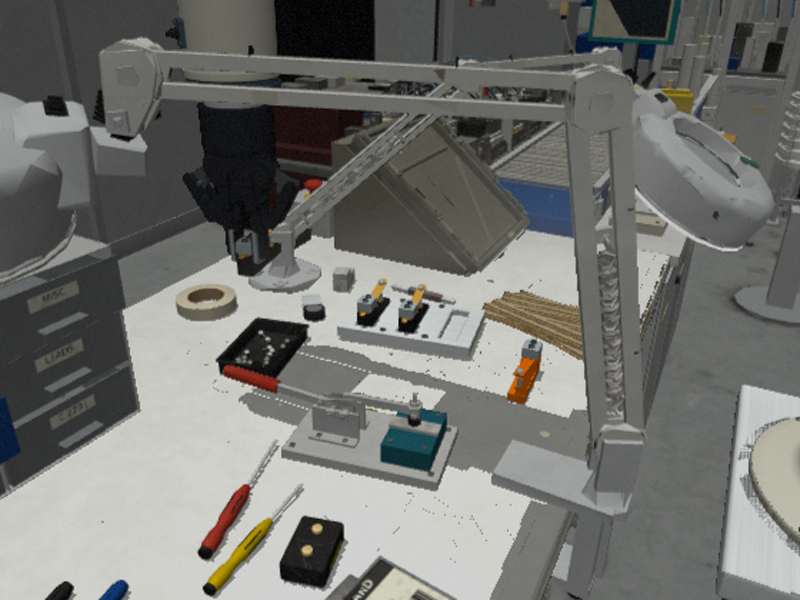

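```bash
python3 - <<'E'
from h import *
s=pickle.load(open('q_wrist.pkl','rb'));k=.7
a=w_onz(s,(346*k,241*k),.018)[:2];b=w_onz(s,(469*k,240*k),.018)[:2];print(a,b,np.linalg.norm(a-b),np.arctan2(*(b-a)[::-1]))
c=w_onz(s,(349*k,375*k),.018)[:2];d=w_onz(s,(465*k,375*k),.018)[:2];print(c,d,np.arctan2(*(a-c)[::-1]),np.arctan2(*(b-d)[::-1]))
print('pred far mid from (0.6857,.0564)',np.array([.6857,.0564])+.055*np.array([np.cos(1.775),np.sin(1.775)]),(a+b)/2)
im=s['color'][150:300,220:350,::-1];cv2.imwrite('pics/q_wc.png',cv2.resize(im,None,fx=4,fy=4,interpolation=cv2.INTER_CUBIC))
E
```

```text
[0.63910443 0.10537091] [0.70910537 0.1208804 ] 0.0716985091374329 0.21803891502851908
[0.65573873 0.02020671] [0.72874958 0.03551653] 1.7636881260469794 1.7969816625688488
pred far mid from (0.6857,.0564) [0.67454669 0.11025725] [0.6741049  0.11312566]
```

View pics/q_wc.png

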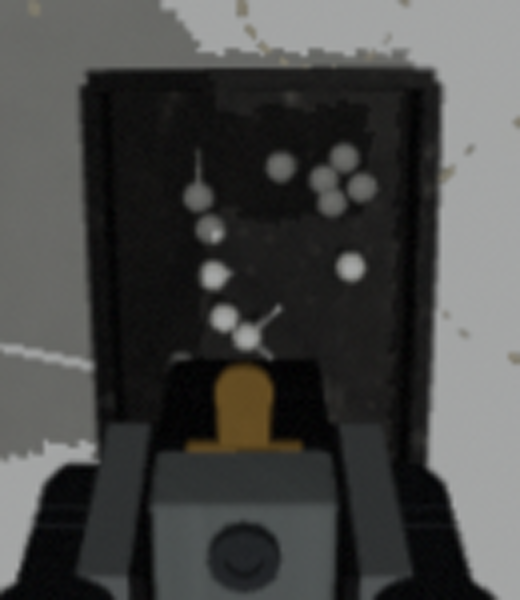

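>>> arm_command([
  {"claw":1,"slide":[0.2,0.2,-2],"twist":[0,0,0.005]},
  {"claw":1,"slide":[0.2,0.2,-4.5],"twist":[0,0,0.005]},
  {"claw":1,"slide":[0.2,0.2,-7],"twist":[0,0,0.005]},
  {"claw":1,"slide":[0.2,0.2,-8.5],"twist":[0,0,0.005]},
  {"claw":1,"slide":[0.2,0.2,-9],"twist":[0,0,0.005]},
])

```text
clock: 26.85
ee_pos: [0.6792, 0.0855, 0.0491]
eef_rot: [-3.142, 0.001, 0.214]
force: [0.9, -0.2, -0.5]
width: 0.0191
```

```bash
python3 o.py 5 p12
```

```text
27.1 [0.68038 0.08555 0.05139] [ 3.1411e+00 -1.8000e-03  2.1420e-01] F [-0.19  0.07 -1.31] sd [0.66 0.52 0.46] [-0.5 -1.5 -1.4 -2.  -1.5 -1. ]
```

View pics/p12.png

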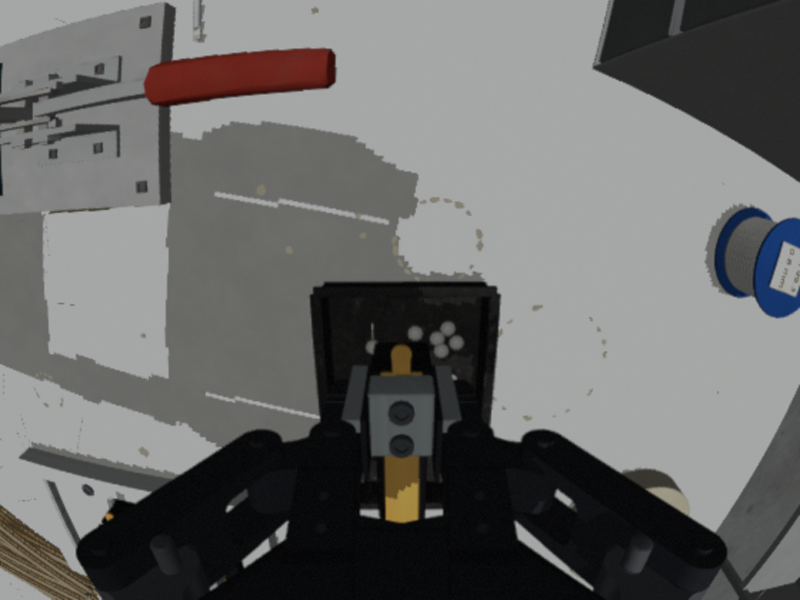

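>>> arm_command([
  {"claw":1,"slide":[-0.05,0,-0.8],"twist":[0,0.002,0]},
  {"claw":1,"slide":[-0.05,0,-1.6],"twist":[0,0.002,0]},
  {"claw":1,"slide":[-0.05,0,-2.3],"twist":[0,0.002,0]},
  {"claw":1,"slide":[-0.05,0,-2.8],"twist":[0,0.002,0]},
  {"claw":1,"slide":[-0.05,0,-2.8],"twist":[0,0.002,0]},
])

```text
clock: 27.72
ee_pos: [0.6796, 0.0855, 0.0228]
eef_rot: [-3.142, 0.001, 0.214]
force: [-0.1, 0.3, -1.0]
width: 0.0192
```

```bash
python3 o.py 3
```

```text
27.88 [0.68004 0.08558 0.02356] [ 3.1415e+00 -2.0000e-04  2.1410e-01] F [-0.24  0.23 -1.15] sd [0.61 0.19 0.3 ] [-1.  -1.2 -1.6 -0.8]
```

>>> arm_command([
  {"claw":1,"slide":[0,0,-0.1],"twist":[0,0,0]},
  {"claw":1,"slide":[0,0,-0.2],"twist":[0,0,0]},
  {"claw":1,"slide":[0,0,-0.3],"twist":[0,0,0]},
  {"claw":1,"slide":[0,0,-0.4],"twist":[0,0,0]},
  {"claw":1,"slide":[0,0,-0.4],"twist":[0,0,0]},
])

```text
clock: 28.5
ee_pos: [0.68, 0.0856, 0.0195]
eef_rot: [3.141, -0.0, 0.214]
force: [-0.2, -0.2, -0.9]
width: 0.0193
```

```bash
python3 o.py 3
```

```text
28.65 [0.68002 0.08554 0.01958] [ 3.1415e+00 -1.0000e-04  2.1420e-01] F [-0.42 -0.35 -1.77] sd [0.58 0.08 0.66] [-0.9 -2.5 -2.3 -1.4]
```

>>> arm_command([
  {"claw":1,"slide":[0,0,-0.05],"twist":[0,0,0]},
  {"claw":1,"slide":[0,0,-0.1],"twist":[0,0,0]},
  {"claw":1,"slide":[0,0,-0.15],"twist":[0,0,0]},
  {"claw":1,"slide":[0,0,-0.2],"twist":[0,0,0]},
  {"claw":1,"slide":[0,0,-0.2],"twist":[0,0,0]},
])

```text
clock: 29.28
ee_pos: [0.68, 0.0856, 0.0176]
eef_rot: [3.141, -0.0, 0.214]
force: [-1.2, 0.6, -1.3]
width: 0.0192
```

```bash
python3 o.py 3 p13
```

```text
29.43 [0.68008 0.08554 0.01761] [ 3.1415e+00 -2.0000e-04  2.1410e-01] F [-0.52  0.01 -1.5 ] sd [0.44 0.44 0.48] [-1.3 -1.  -1.5 -2.3]
```

View pics/p13.png

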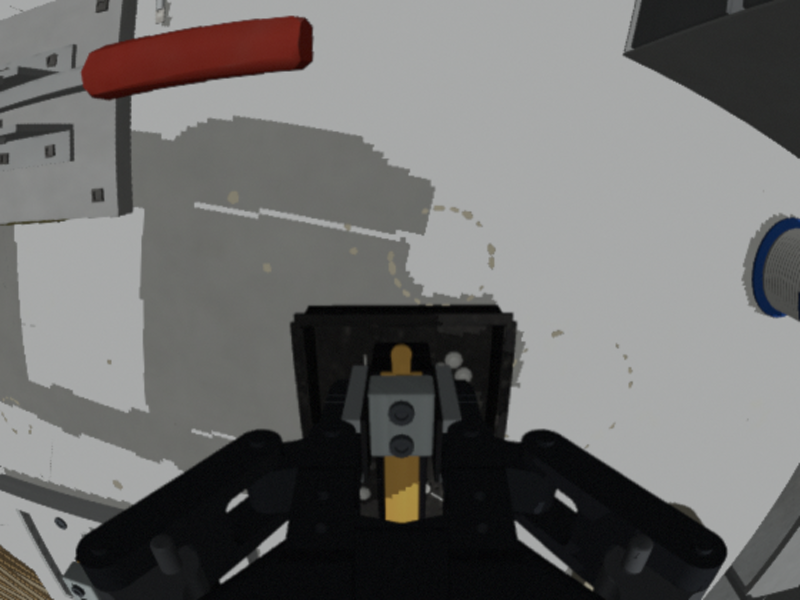

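Still hanging free, so I'll keep going down in small steps.

>>> arm_command([
  {"claw":1,"slide":[0,0,-0.04],"twist":[0,0,0]},
  {"claw":1,"slide":[0,0,-0.08],"twist":[0,0,0]},
  {"claw":1,"slide":[0,0,-0.12],"twist":[0,0,0]},
  {"claw":1,"slide":[0,0,-0.15],"twist":[0,0,0]},
  {"claw":1,"slide":[0,0,-0.15],"twist":[0,0,0]},
])

```text
clock: 30.05
ee_pos: [0.6801, 0.0856, 0.0171]
eef_rot: [3.141, -0.001, 0.214]
force: [-5.9, -0.1, 14.8]
width: 0.0189
```

```bash
python3 o.py 3
```

```text
30.2 [0.68018 0.08559 0.01719] [ 3.1413e+00 -7.0000e-04  2.1430e-01] F [-5.51 -0.31 14.37] sd [0.36 0.2  0.49] [14.8 14.4 14.7 13.6]
```

>>> arm_command([
  {"claw":0.9,"slide":[0,0,0.05],"twist":[0,0,0]},
  {"claw":0.66,"slide":[0,0,0.05],"twist":[0,0,0]},
  {"claw":0.66,"slide":[0,0,0.05],"twist":[0,0,0]},
  {"claw":0.66,"slide":[0,0,0.05],"twist":[0,0,0]},
  {"claw":0.66,"slide":[0,0,0.05],"twist":[0,0,0]},
])

```text
clock: 30.82
ee_pos: [0.6802, 0.0856, 0.0176]
eef_rot: [3.141, -0.001, 0.214]
force: [0.3, 0.5, 0.3]
width: 0.029
```

```bash
python3 o.py 2 p14; python3 -c "
from bench import ctrl;print(ctrl.get_obs()['width'])"
```

```text
30.93 [0.68014 0.08562 0.01762] [ 3.1414e+00 -7.0000e-04  2.1430e-01] F [0.45 0.37 0.47] sd [0.4  0.18 0.32] [0.3 0.2 0.9]
0.028857674019723188
```

View pics/p14.png

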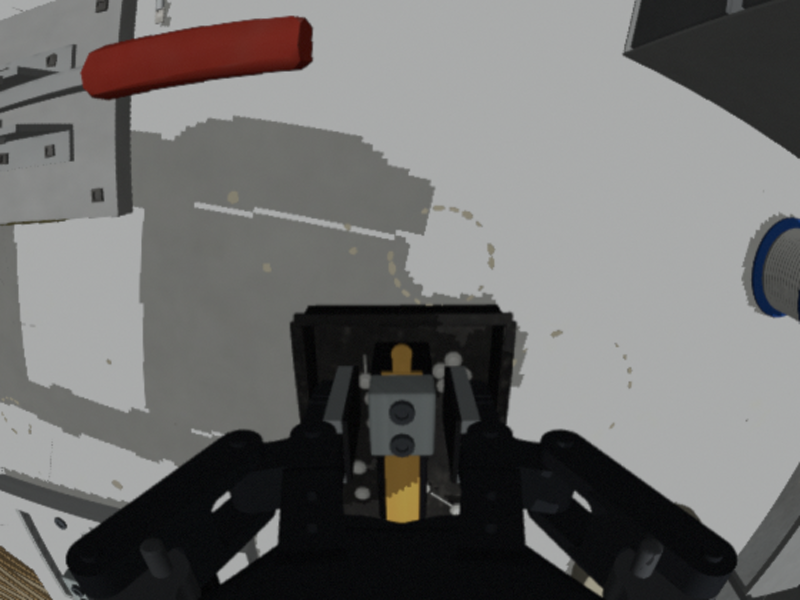

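Released, with both pads clear of the clamp. Now straight up.

>>> arm_command([
  {"claw":0.66,"slide":[0,0,1],"twist":[0,0,0]},
  {"claw":0.66,"slide":[0,0,3],"twist":[0,0,0]},
  {"claw":0.66,"slide":[0,0,6],"twist":[0,0,0]},
  {"claw":0.66,"slide":[0,0,10],"twist":[0,0,0]},
  {"claw":0.66,"slide":[0,0,14],"twist":[0,0,0]},
])

```text
clock: 31.55
ee_pos: [0.6802, 0.0856, 0.1606]
eef_rot: [3.141, -0.002, 0.214]
force: [0.4, 0.2, 0.2]
width: 0.0291
```

>>> arm_command([
  {"claw":0.66,"slide":[-3,0,2],"twist":[0,0,0]},
  {"claw":0.66,"slide":[-7,0,4],"twist":[0,0,0]},
  {"claw":0.66,"slide":[-11,0,5],"twist":[0,0,0]},
  {"claw":0.66,"slide":[-13,0,5],"twist":[0,0,0]},
  {"claw":0.66,"slide":[-13,0,5],"twist":[0,0,0]},
])

```text
clock: 32.17
ee_pos: [0.5494, 0.0857, 0.2123]
eef_rot: [3.141, -0.003, 0.214]
force: [0.3, -0.5, -0.5]
width: 0.0291
```

```bash
python3 o.py 3 p15; python3 - <<'E'
from bench import ctrl
from h import *
o=ctrl.get_obs();S={}
for n in('wrist','scene','top'):
    s=ctrl.snapshot(n);s['obs']=o;pickle.dump(s,open('r_%s.pkl'%n,'wb'));S[n]=s
    cv2.imwrite('pics/r_%s.png'%n,cv2.resize(s['color'][:,:,::-1],(800,600),interpolation=cv2.INTER_CUBIC))
im=S['scene']['color'][170:280,140:350,::-1];cv2.imwrite('pics/r_sc.png',cv2.resize(im,None,fx=3.8,fy=3.8,interpolation=cv2.INTER_CUBIC))
W=cloud(S['scene'])
for d in ctrl.outline_of(S['scene'],'carrier_a'):
    p=W[d['pixels']];p=p[~np.isnan(p[:,0])];print(round(d['conf'],2),d['rect'],np.median(p,0).round(3),np.percentile(p,2,axis=0).round(3),np.percentile(p,98,axis=0).round(3))
E
```

```text
32.33 [0.55123 0.08558 0.21123] [ 3.1409 -0.0033  0.2142] F [ 0.26 -0.53  0.16] sd [0.45 0.56 0.4 ] [-0.5  0.7  0.1  0.3]
0.74 [278.7, 199.2, 299.5, 235.6] [ 0.545 -0.06   0.038] [ 0.534 -0.127  0.017] [ 0.559 -0.048  0.053]
0.63 [169.1, 217.6, 199.0, 255.8] [0.68  0.076 0.025] [0.668 0.017 0.003] [0.719 0.098 0.043]
0.63 [354.9, 236.6, 381.6, 284.9] [ 0.375 -0.03   0.018] [ 0.366 -0.07  -0.001] [0.389 0.01  0.041]
0.62 [253.4, 195.9, 273.3, 229.3] [ 0.6   -0.055  0.035] [ 0.59  -0.117  0.016] [ 0.613 -0.038  0.053]
```

View pics/r_sc.png

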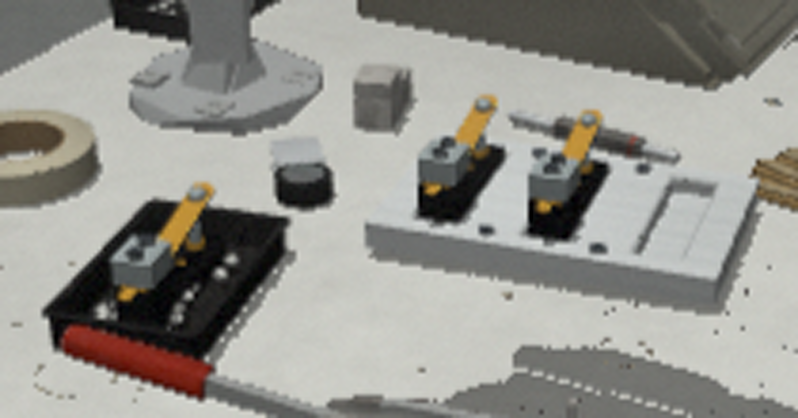

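View pics/r_wrist.png

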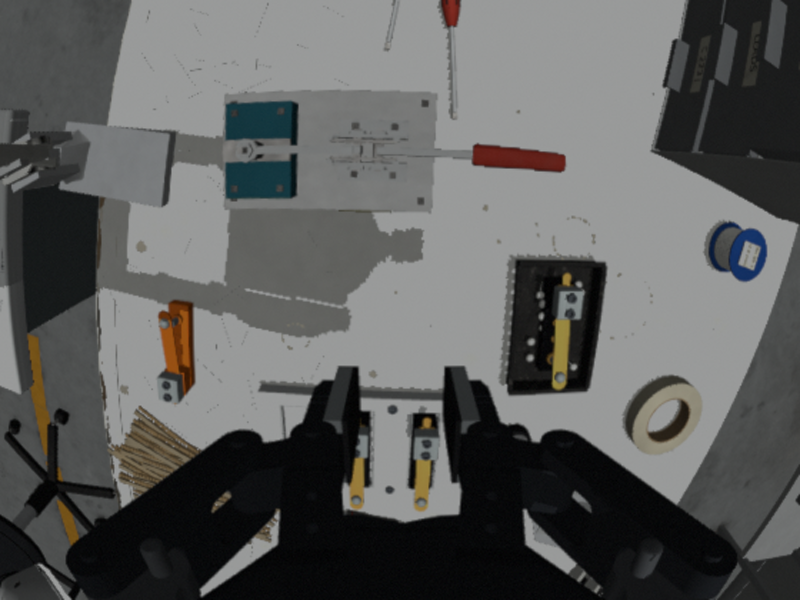

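The scene crop shows the tired carrier upright inside the near tray, with its clamp at about (140,260) and its tip at (200,190). The other two sit in their pockets at (450,170) and (560,185). The wrist view shows the same, with the gripper clear of everything.

```bash
python3 -c "
from bench import ctrl
o=ctrl.get_obs();print(o['clock'],abs(o['qvel']).max());print(ctrl.sign_off())"
```

```text
32.525 0.006281829259212317
the job is handed in; nothing more can be done
None
```

I pressed all three leaves onto their stops from nearest to farthest. The nearest one was the tired one, and its carrier now stands upright in the near black tray. The job was handed in at 32.5 s of the 72 s allowed, and the sign-off reports no verdict.

| Leaf | Force as it met its stop | Highest mean force reading |
|---|---|---|
| Nearest | about 3.7 N | 10.3 N |
| Middle | about 9 N | 12.7 N |
| Farthest | about 9.7 N | 12.6 N |

- **On the stop:** each leaf's force rose by about 10 N/mm over the last small step, and each was held there for well over 0.2 s.
- **Carriers:** the last pictures show the tired carrier upright on the tray floor inside the walls. The other two are seated in their pockets, about where the first pictures had them.
- **Bystanders and gripper:** the loupe, pin gauge and step block look undisturbed in the last pictures, though I did not measure their positions again. The gripper was well clear of everything with zero force.
- **Disagreements:**
  - The top and wrist cameras differed by 2–3 mm along y, so I used values in between.
  - The first fast descent came to rest several millimetres off, which I corrected before pressing.
  - The carrier met the tray floor at about 15 N before I let it go.

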